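# Complete the column-change kit

### The arm

A 7-joint arm with a two-finger parallel gripper is mounted at the origin on the work surface. World frame = base frame: x ahead of the robot, y to its left, z up, the work surface at z = 0. Lengths are in mm, angles in rad, forces in N, time in s.
With the tool pointing down it reaches from about 400 to 850 mm from the base axis. Payload 4.4 kg.
Tool frame: the origin (TCP) lies between the finger pads; the fingertips stand manip.finger_overhang ahead of it and the grasp point (between the pads) lies 2 mm behind it (manip.finger_overhang is the distance from the TCP to the fingertips, in mm); z points along the fingers, x is the direction in which the jaws open and shut, and the axes are right-handed (so a half turn about z gives the same grasp; the last joint's range is limited). The gripper opens to 94 mm and grips with 3 to 60 N. Pads are 16 mm wide; open, the fingers measure 119 mm over their backs; the gripper's body (75 mm by 177 mm) begins 78 mm behind the grasp point.
Start: joints at [1.199, 0.628, 0.038, 1.517, -0.027, 0.996, -0.02], TCP at [195.715, -619.85, 222.478] pointing down, gripper open.
Joint ranges: [-3.06, 3.06], [-0.37, 2.12], [-1.25, 1.32], [0.18, 2.47], [-1.1, 4.24], [0.23, 1.98], [-2.94, 2.94]. Speed limits (rad/s): [2.57, 2.57, 3.14, 3.14, 3.14, 3.14, 3.14].

### API

Orientations are given as a 3x3 rotation matrix whose columns are the frame's x, y, z axes.
In Python, from cell import manip, viewer gives the robot as it stands.
- The arm moves only by the tool servo_tool, never from a script. Its argument "plan" is one flat list of numbers, 5 for each row, row after row: the closure, from 0 (fully open) to 1 (shut), then the shift along the world's x, y, z in m, then the turn about the world's z in rad. In form: [gripper, x, y, z, twist, gripper, x, y, z, twist, ...]. A call has 1 to 12 rows; each row shifts and turns the pose as measured when the row begins; what a row does not reach is not made up. A row lasts 1/12 s, in which the tool goes at most 41.7 mm and 7.16 degrees, less where a joint would pass 70% of its speed; a pose out of reach is approached as far as the arm can. A call is refused whole if a number of a shift passes 0.0417 or a number of a turn 0.125, either way. A call with a gripper value outside its range is refused whole. The fingers move at their own pace and stop on an object; the grip force is fixed at half the most. Time passes only in rows, so rows that do not move let the fingers close. It gives the time, the measured TCP pose, the force and the opening at its end, in the units of the state.
- manip.get_state(): the state, without advancing time (a new reading comes with each control period).
- viewer.camera(name): name is "scene" or "top"; returns a dict with "img" (420x560x3 uint8, red, green, blue), "depth" (420x560 float32, mm along the optical axis (not along the pixel's ray), 0 where there is no reading), "fovy" (degrees; the focal length in pixels is half the picture's height over the tangent of half this angle, whatever the lens; pixels are square), "cx", "cy" (the principal point, pixels), "cam_to_world" (4x4, takes a point from camera to world coordinates). Camera axes: x right, y up, looking along -z (the intrinsics and any distortion apply to the point x, -y, -z); pixel columns grow to the right and rows downward; lengths in mm; the calibration is good to about 2 mm. A picture is of the moment at which its call begins.
- manip.close_job(): hands the job in, once; it reports no verdict.
The state is a dict: "time_s": time; "qpos": joint angles; "qd": joint speeds; "joint_efforts": joint torques, N m; "ee_pos": TCP position; "orientation": TCP orientation; "contact_force": force on the tool from outside, world axes, zero at the start; "torque": the same for the moment, N m; "grip_width": opening from 0.0 (shut) to 1.0 (fully open).
Only numpy, scipy, OpenCV 4.12 (cv2) and the standard library are available. Lean on these libraries where they do the work, as an engineer would, in place of code of your own. Each camera call takes 0.05 s, during which the arm holds its last target.

### The job

Complete the column-change kit: its tray must hold exactly one chromatography column, one guard-column holder and one in-line filter, so take from the sloped rack only the kind that is missing and lay it flat and gently on the free part of the tray floor. Also hang the cutting pliers (short broad head, not the long-nose ones) from the stand astride the kit's own rail, head up, one handle on each side of the bar. The worn part in the white pan is waste and stays there; leave everything else where it is.

Things in the scene. Friction and masses are not known exactly. Their poses are not given: they have to be found in the camera images.
- column_a_c (a point): Chromatography column, long and slim: steel tube 10 mm thick between two hex nuts (16 mm across flats, 18 mm long), 150 mm over all, 0.11 kg. Fresh; starts on the top row of the rack, axis 11 mm off the panel. Point: its centre. Axes: y along it; z square to the hex flat it lies on (on the rack: the panel's outward normal); x across (up the slope). Lying on a flat its axis is 8 mm above the floor.
- guard_a_c (a point): Guard-column holder: steel barrel 16 mm thick, 48 mm long, between two hex nuts (20 mm across flats, 16 mm long), 80 mm over all, 0.10 kg. Fresh; starts on the middle row of the rack, axis 11.5 mm off the panel. Point: its centre. Axes: y along it; z square to the hex flat it lies on (on the rack: the panel's outward normal); x across (up the slope). Lying on a flat its axis is 10 mm above the floor.
- filter_a_c (a point): In-line filter, short and fat: steel barrel 26 mm thick, 34 mm long, between two hex flanges (32 mm across flats, 8 mm long), plus thin 12 mm end stems, 0.20 kg. Fresh; starts on the bottom row of the rack, axis 17.5 mm off the panel. Point: its centre. Axes: y along it; z square to the hex flat it lies on (on the rack: the panel's outward normal); x across (up the slope). Lying on a flat its axis is 16 mm above the floor.
- column_b_c (a point): Second part like column_a, same point and axes. Starts lying flat, either in the kit tray (the kit already has this kind) or in the white pan beside the tray (worn, waste). Two of the three _b parts are in the tray, one in the pan.
- guard_b_c (a point): Second part like guard_a, same point and axes. Starts lying flat, either in the kit tray (the kit already has this kind) or in the white pan beside the tray (worn, waste). Two of the three _b parts are in the tray, one in the pan.
- filter_b_c (a point): Second part like filter_a, same point and axes. Starts lying flat, either in the kit tray (the kit already has this kind) or in the white pan beside the tray (worn, waste). Two of the three _b parts are in the tray, one in the pan.
- rack: Fixed sloped rack, 232 mm wide. Origin: bench level, middle of the panel's toe (robot side). x from toe to top, y along the rows, z up. The panel rises along +x at 32 deg; its normal leans to the robot. Parts lie level across it, centred at y=0, nuts on pads and on two stops below them, free between the nuts; they lift off along the normal. Rows 38, 90 and 138 mm up the slope; panel top 95 mm high.
- stand_rail (a point): Fixed tool stand, 232 mm wide. Point: middle of the top face of its rail, a level bar 8 mm wide (x), 10 mm high, 155 mm above the bench, along y between two posts at y = +-113 mm. x across the bar, away from the robot; z up. Two pairs of pliers hang on it.
- kit_floor (a point): Kit caddy, fixed: aluminium tray with a tool rail along its far edge. Point: centre of the inner floor, 4 mm above the bench. x from the robot side to the rail, y along the rail, z up. Inside 220 (x) by 214 mm (y); walls 4 mm thick, 26 mm above the floor. Parts in it lie along y at about x = +20 and +78 mm; x -100 to -5 mm is free.
- kit_rail (a point): Middle of the top face of the kit caddy's tool rail: level bar 8 mm wide (x), 10 mm high, along y between posts at y = +-109 mm, 158 mm from the tray's centre in x, 135 mm above the bench. Empty at the start. Axes as kit_floor.
- waste_pan: White pan for worn parts, fixed beside the tray on its -y side, 115 (x) by 190 mm (y), rim 18 mm high, inner floor 4 mm. Origin: its underside's centre. Holds one worn part.
- cutter_c (a point): Cutting pliers, rigid, 0.18 kg, short broad steel head 13 mm thick (y), 38 mm wide (x) and 48 mm tall, narrower above 26 mm; two black handles. Hang head up astride the stand's rail, 45 to 62 mm from its middle, either side. Point: in the head, 24 mm above the flat underside that sits on the bar. x from handle to handle, z up. Handles 32 mm apart inside, reaching 98 mm below the underside.
- longnose_c (a point): Long-nose pliers, same build, but long narrow jaws reaching 52 mm above the point and head 11 mm thick. Hang on the other half of the same rail and stay there. Point and axes as cutter_c.
- vial1: Amber glass sample vial with a white cap, 22 mm in diameter, 52 mm high, standing on the bench; origin at its foot. Not part of the job.
- vial2: Amber glass sample vial with a white cap, 22 mm in diameter, 52 mm high, standing on the bench; origin at its foot. Not part of the job.
- tape: Roll of pale tape lying flat, 90 mm in diameter, 18 mm high; origin at its underside. Not part of the job.
- beaker: Glass beaker, 68 mm in diameter, 85 mm high; origin at its foot. Not part of the job.
- wash_bottle: White wash bottle, 68 mm in diameter, about 200 mm high with a bent spout; origin at its foot. Not part of the job.
Not all that is in view belongs to the job. What is shaped like the part that bears filter_b_c but black, purple or turquoise is not meant.

How it is judged:
By the outcome, as a careful person would: the job done as asked, in the order asked, and still so for the second after the job is handed in, with the robot touching nothing.
It also fails if it takes over 72 s, if anything falls off the work surface, if the arm or the gripper's body presses on something with over 40 N, if the wrist force passes 120 N, or if a joint passes its speed limit or range.

## Working session

There is one attempt and no reset: what is moved stays moved. The work goes in short steps, Python scripts to look and compute and a tool call to move; the robot and the scene stay as the last step left them, time stands still between calls to the robot, and variables do not carry over. Pictures are saved under pics/ and viewed, and the job is handed in when it is done.

Besides the shell and the picture viewer there is one more tool, called after "Call:" as name(argument=value, ...) on one line, values as JSON. servo_tool: Moves the arm, as the interface text tells. Its arguments: {"type":"object","properties":{"plan":{"type":"array"}},"required":["plan"]}

```bash
ls; mkdir -p pics; python3 - <<'E'
from cell import manip, viewer
import cv2,numpy as np
print(manip.get_state(), manip.finger_overhang)
for n in ["scene","top"]:
    c=viewer.camera(n)
    cv2.imwrite(f"pics/{n}0.png",c["img"][:,:,::-1]); np.savez(f"{n}0.npz",**c)
    print(n,{k:v for k,v in c.items() if k not in("img","depth")})
E
```

```text
pics
{'time_s': 0.0, 'qpos': array([ 1.19920104,  0.62930568,  0.03844164,  1.51835861, -0.02700932,
        0.99628145, -0.02002353]), 'qd': array([-0.00111897,  0.00050491, -0.00039269, -0.0024407 , -0.000587  ,
        0.00038187,  0.00098191]), 'joint_efforts': array([ 6.51963201e-04, -5.49720991e+01,  1.14379361e+00, -1.86634308e+01,
       -5.20714244e-02,  2.35169224e-02,  1.66414911e-04]), 'ee_pos': array([ 195.52591213, -619.23815954,  221.58329707]), 'orientation': array([[ 3.01024306e-01, -9.53616300e-01, -5.65661113e-04],
       [-9.53614702e-01, -3.01024837e-01,  1.74588293e-03],
       [-1.83518047e-03,  1.38695553e-05, -9.99998316e-01]]), 'contact_force': array([ 0.54574605, -0.40689961,  0.36150501]), 'torque': array([ 0.01267752, -0.00029942, -0.0330078 ]), 'grip_width': 0.999926773136673} 17.0
scene {'fovy': 55.91534839037968, 'cx': 279.55313572450063, 'cy': 209.2109416001684, 'cam_to_world': array([[-4.73739546e-01, -5.35455223e-01,  6.99184201e-01,
         1.23848940e+03],
       [ 8.80424356e-01, -3.06519548e-01,  3.61799281e-01,
         3.66337692e+02],
       [ 2.05863110e-02,  7.86977427e-01,  6.16638251e-01,
         7.91050941e+02],
       [ 0.00000000e+00,  0.00000000e+00,  0.00000000e+00,
         1.00000000e+00]])}
top {'fovy': 54.476598284634626, 'cx': 277.1105295167666, 'cy': 209.9771718341091, 'cam_to_world': array([[-4.93484776e-03,  9.93183320e-01, -1.16458323e-01,
         3.98713095e+02],
       [-9.99865508e-01, -6.72213735e-03, -1.49592625e-02,
        -8.00277000e+00],
       [-1.56401389e-02,  1.16368839e-01,  9.93082917e-01,
         1.23885865e+03],
       [ 0.00000000e+00,  0.00000000e+00,  0.00000000e+00,
         1.00000000e+00]])}
```

View pics/scene0.png

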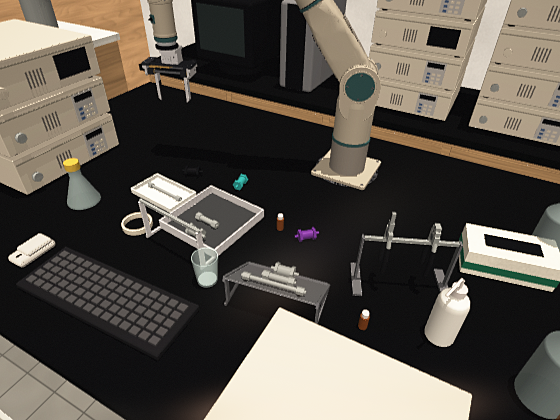

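View pics/top0.png

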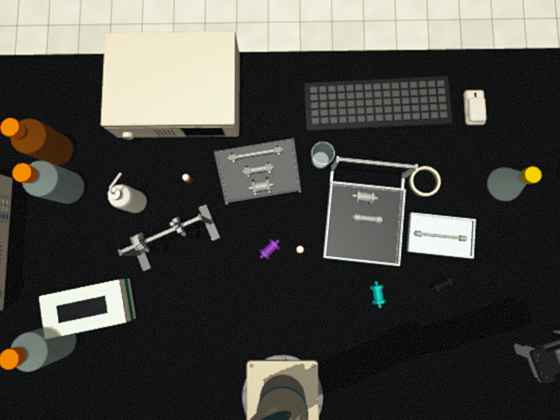

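```bash
cat > h.py <<'E'
import numpy as np, cv2
def load(n): return dict(np.load(n,allow_pickle=True))
def cloud(c):
    d=c["depth"]; f=d.shape[0]/2/np.tan(np.radians(float(c["fovy"]))/2)
    v,u=np.mgrid[0:d.shape[0],0:d.shape[1]]
    p=np.stack([(u-c["cx"])/f*d,-(v-c["cy"])/f*d,-d],-1)
    M=c["cam_to_world"]; return p@M[:3,:3].T+M[:3,3]
def proj(c,P):
    M=np.linalg.inv(c["cam_to_world"]); q=np.atleast_2d(P)@M[:3,:3].T+M[:3,3]
    f=c["img"].shape[0]/2/np.tan(np.radians(float(c["fovy"]))/2)
    return np.c_[c["cx"]+f*q[:,0]/-q[:,2], c["cy"]-f*q[:,1]/-q[:,2]]
E
python3 - <<'E'
from h import *
c=load("top0.npz");i=c["img"][:,:,::-1]
cv2.imwrite("pics/tz1.png",cv2.resize(i[130:280,310:490],None,fx=4,fy=4,interpolation=2))
cv2.imwrite("pics/tz2.png",cv2.resize(i[130:280,110:310],None,fx=4,fy=4,interpolation=2))
P=cloud(c)
for r,q in [(310,200),(310,330),(250,450),(60,280)]: print(r,q,P[r,q].round(1))
c=load("scene0.npz");P=cloud(c);i=c["img"][:,:,::-1]
cv2.imwrite("pics/sz1.png",cv2.resize(i[165:310,120:340],None,fx=3.6,fy=3.6,interpolation=2))
for r,q in [(150,100),(330,220),(210,320),(350,400)]: print(r,q,P[r,q].round(1))
E
```

```text
310 200 [2.453e+02 2.420e+02 2.000e-01]
310 330 [ 244.7 -144.4    3.9]
250 450 [ 419.4 -505.7    5.7]
60 280 [ 1.0237e+03 -1.0000e+00  5.3000e+00]
150 100 [ 391.  -845.9   27.9]
330 220 [810.6  -2.9  -1.3]
210 320 [2.802e+02 1.820e+01 2.000e-01]
350 400 [659.7 379.9   1.7]
```

View pics/tz1.png

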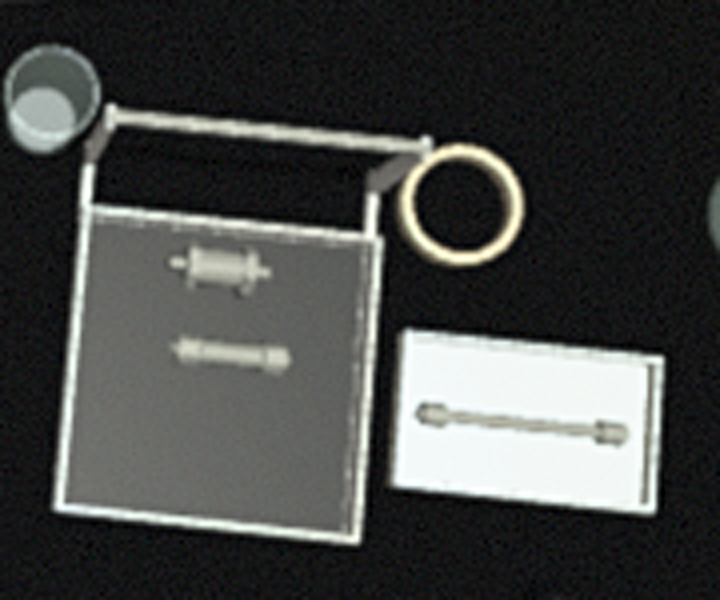

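View pics/tz2.png

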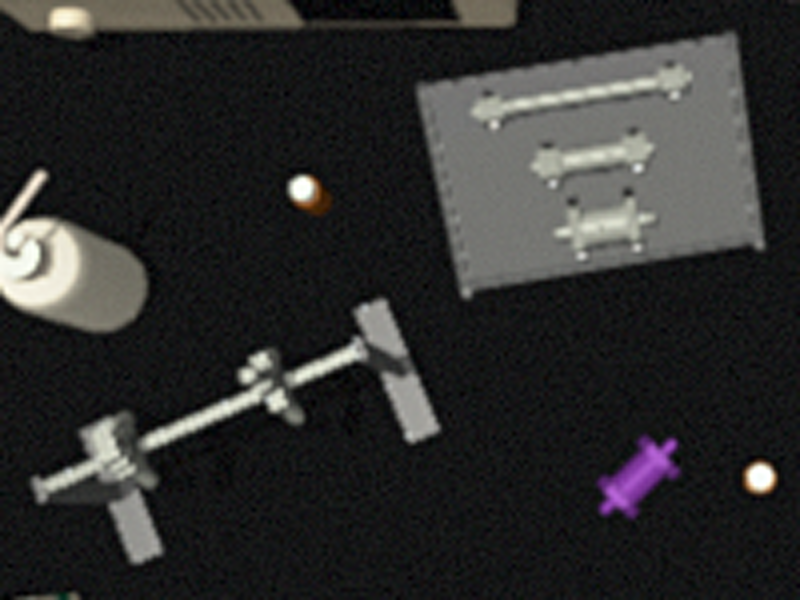

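View pics/sz1.png

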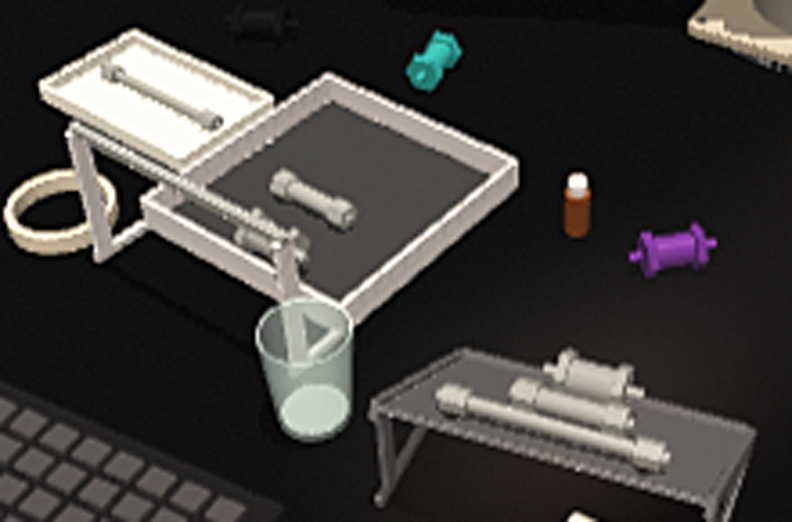

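```bash
cat > m.py <<'E'
from h import *
T=load("top0.npz");S=load("scene0.npz");PT=cloud(T);PS=cloud(S)
def reg(P,poly):
    m=np.zeros(P.shape[:2],np.uint8);cv2.fillPoly(m,[np.array(poly,np.int32)],1);return m>0
def fitplane(q):
    for k in range(8):
        c=q.mean(0);n=np.linalg.svd(q-c,full_matrices=False)[2][2];n*=np.sign(n[2]);r=(q-c)@n
        q=q[np.abs(r)<max(1.0,2*np.median(np.abs(r)))] if k<7 else q
    return c,n,r.std(),len(q)
E
python3 - <<'E'
from m import *
# rack panel
for nm,P,poly in [("T",PT,[(218,154),(292,143),(298,188),(228,200)]),("S",PS,[(236,268),(325,286),(315,312),(228,280)])]:
    q=P[reg(P,poly)];c,n,s,k=fitplane(q);print(nm,"rack",c.round(1),n.round(3),np.degrees(np.arccos(n[2])).round(2),s.round(2),k,"az",np.degrees(np.arctan2(n[1],n[0])).round(2))
    h=(P-c)@n
    mm=reg(P,poly)&(h>5)
    v,u=np.nonzero(mm);print(u.min(),u.max(),v.min(),v.max(),len(u), np.percentile(h[mm],[50,90,99]).round(1))
# tray floor
for nm,P,poly in [("T",PT,[(332,215),(398,220),(395,258),(330,253)]),("S",PS,[(205,195),(255,213),(240,228),(222,205)])]:
    q=P[reg(P,poly)];c,n,s,k=fitplane(q);print(nm,"tray",c.round(1),n.round(3),s.round(2),k)
# box
print(PT[40:138:12,110:240:25].round(0)[...,0],PT[40:138:12,110:240:25].round(0)[...,2])
E
```

```text
T rack [653.8  64.6  51.2] [-0.527 -0.084  0.846] 32.22 0.95 1566 az -170.98
228 298 145 200 688 [  17.7   30.6 1145.1]
S rack [685.6  84.1  72.2] [-0.523 -0.083  0.848] 32.0 0.44 769 az -170.98
241 320 271 312 527 [ 13.1  17.8 296.8]
T tray [ 461.3 -249.1   10.5] [ 0.998 -0.025  0.062] 32.41 2500
S tray [ 425.1 -220.5    3.4] [-0.006 -0.004  1.   ] 0.7 210
[[1030.  399. 1026. 1024. 1023. 1026.]
 [ 991.  991.  990.  987.  988.  988.]
 [ 955.  953.  952.  953.  952.  953.]
 [ 920.  919.  917.  915.  914.  916.]
 [ 884.  883.  881.  881.  882.  882.]
 [ 849.  846.  846.  844.  844.  848.]
 [ 812.  811.  810.  809.  809.  814.]
 [ 777.  776.  776.  776.  774.  777.]
 [ 781.  776.  776.  779.  779.  778.]] [[1.270e+02 1.239e+03 1.300e+02 1.310e+02 1.310e+02 1.250e+02]
 [1.310e+02 1.290e+02 1.290e+02 1.320e+02 1.280e+02 1.270e+02]
 [1.290e+02 1.310e+02 1.310e+02 1.280e+02 1.280e+02 1.250e+02]
 [1.280e+02 1.260e+02 1.310e+02 1.320e+02 1.320e+02 1.270e+02]
 [1.270e+02 1.280e+02 1.300e+02 1.280e+02 1.240e+02 1.220e+02]
 [1.260e+02 1.310e+02 1.290e+02 1.320e+02 1.310e+02 1.170e+02]
 [1.300e+02 1.300e+02 1.290e+02 1.310e+02 1.280e+02 1.140e+02]
 [1.300e+02 1.300e+02 1.260e+02 1.250e+02 1.290e+02 1.170e+02]
 [3.000e+00 1.800e+01 1.500e+01 1.000e+00 0.000e+00 1.000e+00]]
```

```bash
python3 - <<'E'
from m import *
for nm,P,c,n,D,poly in [("T",PT,[653.8,64.6,51.2],[-0.527,-0.084,0.846],T["depth"],[(218,154),(292,143),(298,188),(228,200)]),("S",PS,[685.6,84.1,72.2],[-.523,-.083,.848],S["depth"],[(236,268),(325,286),(315,312),(228,280)])]:
    c=np.array(c);n=np.array(n);n/=np.linalg.norm(n)
    t=np.cross([0,0,1],-n*[1,1,0]);t/=np.linalg.norm(t)   # horizontal along rows
    up=np.cross(t,n); 
    if up[2]<0: up=-up
    m=(D>100)&(np.abs((P-c)@n)<45)&(np.linalg.norm(P-c,axis=2)<170)
    q=P[m]; s=(q-c)@up; h=(q-c)@n; y=(q-c)@t
    print(nm,"up",up.round(3),"t",t.round(3))
    # abs height along panel: s of toe: z=0
    z0=c[2]/up[2]; print("slope range",(s[np.abs(h)<2]+z0).min().round(1),(s[np.abs(h)<2]+z0).max().round(1),"y",np.percentile(y[np.abs(h)<2],[0.5,99.5]).round(1))
    S_=s+z0
    for row,w,hm in [(138,14,20),(90,14,25),(38,22,36)]:
        k=(np.abs(S_-row)<w)&(h>7)&(h<hm)
        a,b,hh=S_[k],y[k],h[k]
        print(row,k.sum(),"s",np.percentile(a,[2,50,98]).round(1),"y",np.percentile(b,[1,99]).round(1),"h",np.percentile(hh,[50,95]).round(1), "ctr",(c+up*(row-z0)+t*np.mean(np.percentile(b,[1,99]))+n*11).round(1))
    k=(np.abs(S_-138)<14)&(h>8)&(h<20); q3=q[k]; mid=np.abs(y[k]-np.mean(np.percentile(y[k],[1,99])))<50
    print("tube pts mean",q3[mid].mean(0).round(1),"h",h[k][mid].mean().round(1),"s",S_[k][mid].mean().round(1), "line", np.polyfit(y[k][mid],S_[k][mid],1).round(3))
E
```

```text
T up [0.835 0.133 0.534] t [-0.157  0.988  0.   ]
slope range -8.6 180.5 y [-128.1  126. ]
138 19 s [130.  147.3 151.6] y [-163.9  105.5] h [14.4 17.8] ctr [687.7  40.4  82.9]
90 27 s [ 76.7 101.6 103.5] y [-154.2   36.5] h [15.1 20.1] ctr [652.3   4.8  57.3]
38 113 s [21.1 50.5 59.7] y [-102.4  105.2] h [26.  34.4] ctr [599.4  57.4  29.6]
tube pts mean [700.4   6.4  91.5] h 14.4 s 148.6 line [  0.511 181.752]
S up [0.838 0.133 0.53 ] t [-0.157  0.988  0.   ]
slope range -10.2 180.6 y [-123.6  103.4]
138 5 s [150.8 150.8 151.5] y [-82.1  53.4] h [18.8 19.1] ctr [683.5  69.3  82.4]
90 9 s [ 76.4 100.9 103.6] y [-39.4  30.9] h [20.5 21.2] ctr [641.7  72.8  57. ]
38 62 s [42.9 56.7 59.6] y [-48.8  24.1] h [24.5 34. ] ctr [599.4  57.9  29.5]<stdin>:18: RuntimeWarning: Mean of empty slice.
  ret = um.true_divide(
  ret = ret.dtype.type(ret / rcount)
Traceback (most recent call last):
TypeError: expected non-empty vector for x
```

```bash
cat > r.py <<'E'
from m import *
def ray(c,u,v):
    f=c["img"].shape[0]/2/np.tan(np.radians(float(c["fovy"]))/2)
    d=np.stack([(np.asarray(u)-c["cx"])/f,-(np.asarray(v)-c["cy"])/f,-np.ones_like(np.asarray(u,float))],-1)
    return c["cam_to_world"][:3,3], d@c["cam_to_world"][:3,:3].T
def hit(c,u,v,p0,n):
    o,d=ray(c,u,v); p0=np.array(p0);n=np.array(n)
    return o+d*(((p0-o)@n)/(d@n))[...,None]
def box_overlay(c,lines,fn,crop,s):
    im=cv2.resize(c["img"][:,:,::-1],None,fx=s,fy=s,interpolation=2)
    for a,b,col in lines:
        p=(proj(c,np.array([a,b]))+.5)*s
        cv2.line(im,tuple(int(x) for x in p[0]),tuple(int(x) for x in p[1]),col,1,cv2.LINE_AA)
    u0,u1,v0,v1=[k*s for k in crop]; cv2.imwrite(fn,im[v0:v1,u0:u1])
E
python3 - <<'E'
from r import *
n=np.array([-.525,-.0835,.847]);n/=np.linalg.norm(n);up=np.array([.8366,.133,.532]);t=np.array([-.157,.988,0])
for nm,P,c0,D in [("T",PT,[653.8,64.6,51.2],T["depth"]),("S",PS,[685.6,84.1,72.2],S["depth"])]:
    c0=np.array(c0); h=(P-c0)@n
    m=((np.abs(h)<3)&(D>100)&(np.linalg.norm(P-c0,axis=2)<180)&(P[...,2]>5)).astype(np.uint8)
    m=cv2.morphologyEx(m,cv2.MORPH_OPEN,np.ones((3,3)))
    k,l,st,_=cv2.connectedComponentsWithStats(m);b=1+np.argmax(st[1:,4]);q=P[l==b]
    y=q@t;s=q[:,2]/up[2]
    print(nm,np.percentile(y,[.3,99.7]),np.percentile(s,[.3,99.7]),st[b])
    # toe point: point on plane at z=0, y mid
    ym=np.mean(np.percentile(y,[.3,99.7])); hd=np.array([-n[0],-n[1],0]);hd/=np.linalg.norm(hd)
    # find a: a*hd + ym*t with z=0 on plane
    a=((c0-ym*t)@n)/(hd@n); toe=a*hd+ym*t; print("toe",toe.round(1))
    for c,cr,f in [(T,(205,310,130,210),"ovT"),(S,(215,340,255,325),"ovS")]:
        L=[]
        cs=[toe+up*s+t*w for s,w in [(0,-116),(0,116),(179,116),(179,-116)]]
        for i in range(4):L.append((cs[i],cs[(i+1)%4],(0,255,0)))
        for s,w,hh,in [(138,75,11),(90,40,11.5),(38,25,17.5)]:
            L.append((toe+up*s+n*hh-t*w,toe+up*s+n*hh+t*w,(0,0,255)))
        print((toe+up*138+n*11).round(1))
        box_overlay(c,L,f"pics/{f}{nm}.png",cr,6)
E
```

```text
T [-39.35244558  68.10682919] [22.31581638 92.61178341] [224 174  37  24 286]
toe [564.9 104.4   0. ]
[674.5 121.8  82.7]
[674.5 121.8  82.7]
S [-148.1498882    75.65412204] [ 18.66211212 179.34822273] [ 226  263  100   43 1232]
toe [573.8  54.5   0. ]
[683.5  72.   82.7]
[683.5  72.   82.7]
```

```bash
python3 -c "
import cv2,numpy as np
a=cv2.imread('pics/ovTT.png');b=cv2.imread('pics/ovST.png')
print(a.shape,b.shape)"
```

```text
(480, 630, 3) (420, 750, 3)
```

View pics/ovTT.png

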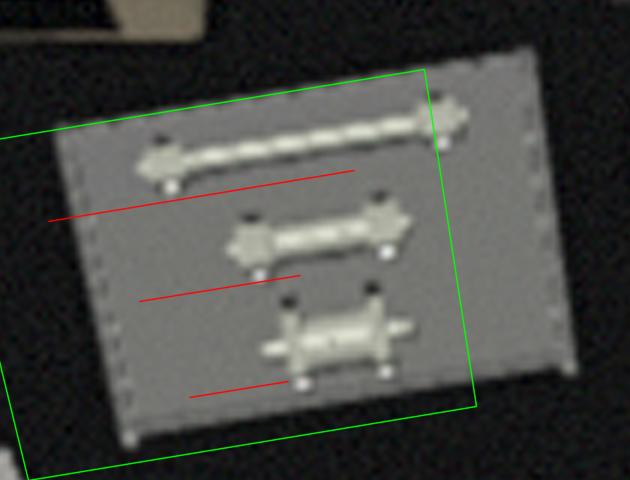

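View pics/ovST.png

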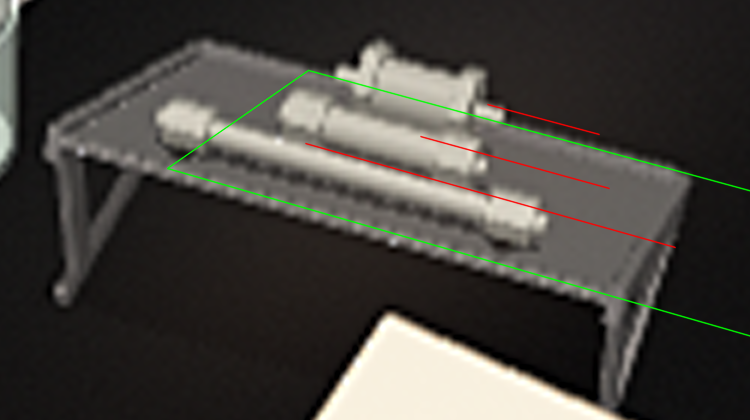

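```bash
cat >> r.py <<'E'
def tri(a,b):
    (o1,d1),(o2,d2)=ray(T,*a),ray(S,*b); d1=d1/np.linalg.norm(d1);d2=d2/np.linalg.norm(d2)
    A=np.c_[d1,-d2]; x=np.linalg.lstsq(A,o2-o1,rcond=None)[0]; p,q=o1+d1*x[0],o2+d2*x[1]
    return (p+q)/2,np.linalg.norm(p-q)
def cr(x,y,u0,v0,s): return (x/s-.5+u0,y/s-.5+v0)
E
python3 - <<'E'
from r import *
t=lambda x,y:cr(x,y,205,130,6); s=lambda x,y:cr(x,y,215,255,6)
for nm,a,b in [("col +y end",t(137,166),s(546,213)),("col -y end",t(467,114),s(157,113)),("corner top+y",t(57,127),s(606,300)),("corner top-y",t(533,50),s(47,145)),("toe -y",t(575,372),s(205,42)),("toe+y",t(128,443),s(690,180)),
 ("guard+",t(228,247),s(486,155)),("guard-",t(411,220),s(284,103))]:
    p,e=tri(a,b);print(nm,p.round(1),e.round(1))
E
```

```text
col +y end [685.3 151.   99.6] 0.4
col -y end [710.5  -6.2  94.5] 1.0
corner top+y [706.8 188.2  94.9] 4.2
corner top-y [742.6 -37.5  90.2] 2.6
toe -y [598.2 -58.6   8.2] 4.6
toe+y [564.3 168.    6.9] 2.0
guard+ [650.8 109.8  75.5] 0.5
guard- [663.6  22.5  71.6] 3.5
```

```bash
python3 - <<'E'
from r import *
n=np.array([-.525,-.0835,.847]);n/=np.linalg.norm(n)
t=lambda x,y:cr(x,y,205,130,6); s=lambda x,y:cr(x,y,215,255,6)
for nm,c,c0,k,pts in [("T",T,[653.8,64.6,51.2],t,[(137,166),(467,114),(302,140),(57,127),(533,50),(575,372),(128,443)]),("S",S,[685.6,84.1,72.2],s,[(546,213),(157,113),(351,164),(606,295),(47,145),(205,42),(690,180)])]:
    c0=np.array(c0);print(nm,"plane d",c0@n)
    for i,p in enumerate(pts):
        print(i,hit(c,*k(*p),c0+n*(11 if i<3 else 0),n).round(1))
E
python3 - <<'E'
import sys;sys.path.insert(0,'.')
from r import *
# depth sanity on steel column pixels
for (u,v) in [(255,153),(245,154),(265,152),(232,157),(278,149)]: print(u,v,PT[v-2:v+3,u,:].round(0).tolist())
# gripper fingers in scene view
im=cv2.resize(S["img"][30:120,120:220,::-1],None,fx=6,fy=6,interpolation=2);cv2.imwrite("pics/grip.png",im)
E
```

```text
T plane d -305.2717460272843
0 [687.  151.7  93.3]
1 [711.2  -6.7  92.8]
2 [699.1  72.6  93. ]
3 [705.8 190.   95.8]
4 [741.7 -38.5  95.5]
5 [599.8 -60.7   5.4]
6 [564.8 167.1   6.1]
S plane d -305.80799435151084
0 [671.6 145.9  82.6]
1 [705.7  -9.   88.5]
2 [689.5  70.   86.2]
3 [705.1 185.2  94.3]
4 [749.4 -30.4 100.4]
5 [589.  -61.9  -2.1]
6 [560.4 167.9   2.9]
255 153 [[706.0, 73.0, 86.0], [701.0, 72.0, 97.0], [697.0, 72.0, 99.0], [696.0, 72.0, 92.0], [696.0, 73.0, 80.0]]
245 154 [[703.0, 102.0, 87.0], [699.0, 101.0, 93.0], [695.0, 101.0, 97.0], [691.0, 100.0, 99.0], [690.0, 101.0, 95.0]]
265 152 [[706.0, 43.0, 97.0], [703.0, 43.0, 98.0], [701.0, 43.0, 94.0], [701.0, 44.0, 82.0], [699.0, 44.0, 79.0]]
232 157 [[691.0, 137.0, 103.0], [687.0, 137.0, 104.0], [685.0, 137.0, 101.0], [683.0, 137.0, 99.0], [680.0, 138.0, 99.0]]
278 149 [[715.0, 6.0, 95.0], [711.0, 6.0, 99.0], [707.0, 6.0, 104.0], [705.0, 6.0, 102.0], [702.0, 6.0, 99.0]]
```

View pics/grip.png

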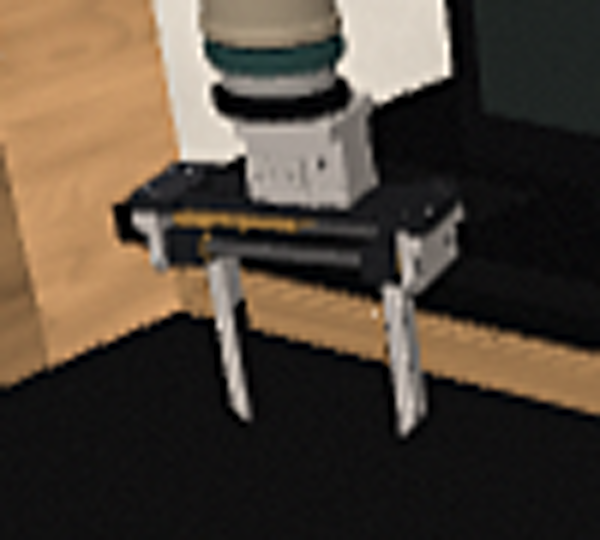

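```bash
python3 - <<'E'
from r import *
for x,y in [(300,150),(351,164),(400,177),(185,118),(515,205)]:
    u,v=cr(x,y,215,255,6);u=int(round(u));v=int(round(v)); print(u,v,PS[v-2:v+3,u,:].round(0).tolist())
# tube fit, both, pts within tube: 3D cylinder fit
from scipy.optimize import least_squares
n=np.array([-.525,-.0835,.847]);n/=np.linalg.norm(n)
td=np.array([-.157,.988,0])
for nm,P in [("T",PT),("S",PS)]:
    q=P.reshape(-1,3); h=q@n+305.5; y=(q-[698,72.5,0])@td
    up=np.cross(td,n); s=(q-[698,72.5,93])@up
    k=(np.abs(y)<52)&(h>8)&(h<22)&(np.abs(s)<13); q=q[k]
    if len(q)<10: print(nm,len(q));continue
    f=lambda p: (lambda w,d: np.linalg.norm(np.cross(w,d),axis=1)-5)(q-np.array([698,72.5,93])-up*p[0]-n*p[1],(td+up*p[2]+n*p[3])/np.linalg.norm(td+up*p[2]+n*p[3]))
    r=least_squares(f,[0,0,0,0],loss="soft_l1"); print(nm,len(q),r.x.round(3),(np.array([698,72.5,93])+up*r.x[0]+n*r.x[1]).round(1),np.abs(r.fun).mean())
    print(q.mean(0).round(1),(td+up*r.x[2]+n*r.x[3]).round(3))
E
```

```text
264 280 [[673.0, 36.0, 65.0], [701.0, 53.0, 98.0], [702.0, 53.0, 96.0], [703.0, 54.0, 93.0], [704.0, 54.0, 91.0]]
273 282 [[656.0, 52.0, 50.0], [693.0, 72.0, 94.0], [697.0, 74.0, 95.0], [701.0, 76.0, 97.0], [701.0, 76.0, 93.0]]
281 284 [[663.0, 77.0, 63.0], [658.0, 75.0, 54.0], [696.0, 94.0, 98.0], [697.0, 95.0, 97.0], [697.0, 95.0, 94.0]]
245 274 [[705.0, 3.0, 99.0], [707.0, 4.0, 98.0], [710.0, 7.0, 99.0], [714.0, 9.0, 100.0], [713.0, 8.0, 96.0]]
300 289 [[681.0, 135.0, 96.0], [686.0, 138.0, 100.0], [690.0, 140.0, 101.0], [689.0, 139.0, 97.0], [692.0, 141.0, 97.0]]
T 122 [ 0.768 -0.705  0.001  0.012] [699.   72.7  92.8] 1.2367362039451912
[698.1  72.9  96.1] [-0.163  0.987  0.01 ]
S 173 [-0.936 -0.937 -0.004  0.002] [697.7  72.5  91.7] 1.0179464072594673
[699.6  73.9  95. ] [-0.161  0.987 -0.   ]
```

Call:
servo_tool(plan=[0.7, 0.022, 0.03, 0, 0.062, 0.7, 0.022, 0.03, 0, 0.062, 0.7, 0.022, 0.03, 0, 0.062, 0.7, 0.022, 0.03, 0, 0.062, 0.7, 0.022, 0.03, 0, 0.062, 0.7, 0.022, 0.03, 0, 0.062, 0.7, 0.022, 0.03, 0, 0.062, 0.7, 0.022, 0.03, 0, 0.062, 0.7, 0.022, 0.03, 0, 0.062, 0.7, 0.022, 0.03, 0, 0.062, 0.7, 0.022, 0.03, 0, 0.062, 0.7, 0.022, 0.03, 0, 0.062])

```text
time_s: 1.1
ee_pos: [455.6, -248.4, 217.3]
orientation: [[0.875, -0.484, -0.009], [-0.484, -0.875, -0.005], [-0.005, 0.008, -1.0]]
contact_force: [0.9, -0.1, 0.1]
grip_width: 0.302
```

```bash
cat > st.py <<'E'
from cell import manip
import numpy as np
s=manip.get_state();o=s["orientation"]
print("t",round(s["time_s"],2),"p",s["ee_pos"].round(1),"yaw",np.degrees(np.arctan2(o[1,0],o[0,0])).round(2),"z",o[:,2].round(4),"F",s["contact_force"].round(1),"w",round(s["grip_width"]*94,1),"q",s["qpos"].round(2))
E
python3 st.py
```

```text
t 1.1 p [ 455.6 -248.4  217.3] yaw -28.97 z [-0.0089 -0.0048 -0.9999] F [ 0.9 -0.1  0.1] w 28.4 q [ 0.57  0.46 -0.19  1.88  0.12  0.83 -0.19]
```

Call:
servo_tool(plan=[0.7, 0.022, 0.029, 0, 0.06, 0.7, 0.022, 0.029, 0, 0.06, 0.7, 0.022, 0.029, 0, 0.06, 0.7, 0.022, 0.029, 0, 0.06, 0.7, 0.022, 0.029, 0, 0.06, 0.7, 0.022, 0.029, 0, 0.06, 0.7, 0.022, 0.029, 0, 0.06, 0.7, 0.022, 0.029, 0, 0.06, 0.7, 0.022, 0.029, 0, 0.06, 0.7, 0.022, 0.029, 0, 0.06, 0.7, 0.011, 0.015, 0, 0.03, 0.7, 0, 0, 0, 0])

```text
time_s: 2.1
ee_pos: [694.4, 83.9, 212.6]
orientation: [[0.986, 0.168, -0.01], [0.168, -0.986, -0.005], [-0.011, 0.003, -1.0]]
contact_force: [0.6, 0.2, 0.7]
grip_width: 0.297
```

```bash
python3 st.py
```

```text
t 2.1 p [694.4  83.9 212.6] yaw 9.65 z [-0.0103 -0.0052 -0.9999] F [0.6 0.2 0.7] w 27.9 q [ 0.03  0.74 -0.36  1.35  0.27  1.11 -0.2 ]
```

Call:
servo_tool(plan=[0.7, 0.004, -0.011, -0.02, -0.009, 0.7, 0, 0, -0.025, 0, 0.7, 0, 0, -0.025, 0, 0.75, 0, 0, -0.01, 0, 0.75, 0, 0, 0, 0])

```text
time_s: 2.52
ee_pos: [696.7, 71.2, 129.1]
orientation: [[0.987, 0.157, -0.012], [0.157, -0.988, -0.007], [-0.013, 0.005, -1.0]]
contact_force: [0.5, -0.2, -0.1]
grip_width: 0.254
```

```bash
python3 st.py; cat > look.py <<'E'
import sys
from cell import viewer
import cv2,numpy as np
# look.py name tag u0 u1 v0 v1 scale
n,tag=sys.argv[1:3];u0,u1,v0,v1,s=map(int,sys.argv[3:8])
c=viewer.camera(n);np.savez(f"{tag}.npz",**c)
im=cv2.resize(c["img"][:,:,::-1],None,fx=s,fy=s,interpolation=2)[v0*s:v1*s,u0*s:u1*s]
cv2.imwrite(f"pics/{tag}.png",im)
E
python3 look.py scene s1 215 345 225 325 6
```

```text
t 2.52 p [696.7  71.2 129.1] yaw 9.04 z [-0.0118 -0.0069 -0.9999] F [ 0.5 -0.2 -0.1] w 23.8 q [ 0.03  0.83 -0.34  1.42  0.31  0.96 -0.22]
```

View pics/s1.png

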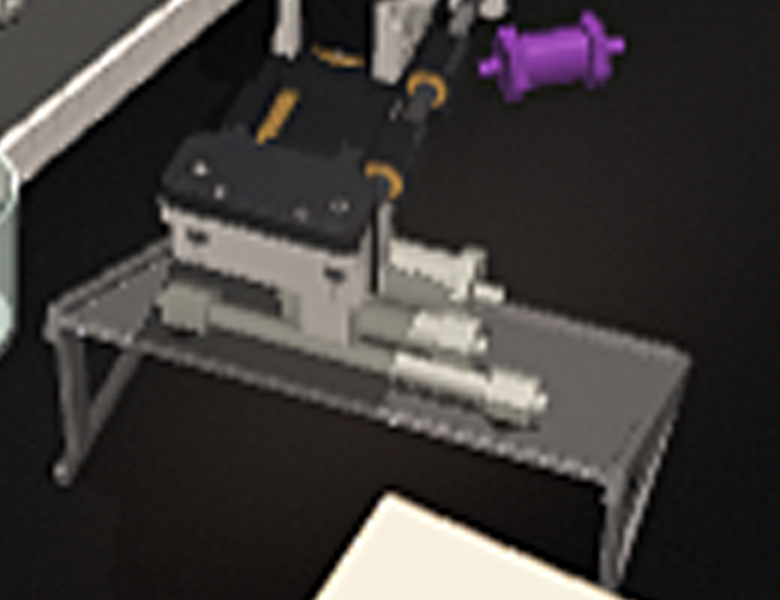

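Call:
servo_tool(plan=[0.75, 0.0015, 0.001, -0.01, 0, 0.8, 0, 0, -0.004, 0, 0.83, 0, 0, 0, 0, 0.83, 0, 0, -0.002, 0, 0.83, 0, 0, 0, 0])

```text
time_s: 2.98
ee_pos: [701.0, 70.8, 117.4]
orientation: [[0.988, 0.154, -0.005], [0.154, -0.988, -0.007], [-0.006, 0.006, -1.0]]
contact_force: [0.2, -0.4, -0.3]
grip_width: 0.167
```

```bash
python3 st.py
```

```text
t 2.98 p [701.   70.8 117.4] yaw 8.87 z [-0.0047 -0.0068 -1.    ] F [ 0.2 -0.4 -0.3] w 15.7 q [ 0.03  0.84 -0.33  1.43  0.31  0.93 -0.23]
```

Call:
servo_tool(plan=[0.83, -0.0025, 0.001, -0.002, 0, 0.83, 0, 0, -0.002, 0, 0.83, 0, 0, 0, 0])

```text
time_s: 3.23
ee_pos: [699.2, 72.2, 114.6]
orientation: [[0.988, 0.154, -0.002], [0.154, -0.988, -0.006], [-0.003, 0.006, -1.0]]
contact_force: [0.6, -0.3, -0.9]
grip_width: 0.173
```

```bash
python3 st.py
```

```text
t 3.23 p [699.2  72.2 114.6] yaw 8.88 z [-0.002  -0.0064 -1.    ] F [ 0.6 -0.3 -0.9] w 16.2 q [ 0.03  0.84 -0.33  1.44  0.31  0.92 -0.23]
```

Call:
servo_tool(plan=[0.83, -0.0005, 0, -0.003, 0, 0.83, 0, 0, -0.002, 0, 0.83, 0, 0, 0, 0])

```text
time_s: 3.48
ee_pos: [698.7, 72.6, 109.6]
orientation: [[0.988, 0.155, -0.001], [0.155, -0.988, -0.006], [-0.002, 0.006, -1.0]]
contact_force: [-0.2, 0.4, -0.2]
grip_width: 0.172
```

```bash
python3 st.py
```

```text
t 3.48 p [698.7  72.6 109.6] yaw 8.9 z [-0.0014 -0.0062 -1.    ] F [-0.2  0.4 -0.2] w 16.1 q [ 0.03  0.84 -0.33  1.44  0.32  0.91 -0.24]
```

Call:
servo_tool(plan=[0.83, 0, 0, -0.002, 0, 0.83, 0, 0, -0.001, 0, 0.83, 0, 0, 0, 0])

```text
time_s: 3.73
ee_pos: [698.7, 72.6, 106.0]
orientation: [[0.988, 0.155, -0.002], [0.155, -0.988, -0.006], [-0.003, 0.006, -1.0]]
contact_force: [0.5, 0.3, 0.4]
grip_width: 0.169
```

```bash
python3 st.py;python3 look.py scene s2 215 345 225 325 6
```

```text
t 3.73 p [698.7  72.6 106. ] yaw 8.9 z [-0.0016 -0.0063 -1.    ] F [0.5 0.3 0.4] w 15.8 q [ 0.03  0.85 -0.33  1.44  0.32  0.91 -0.24]
```

View pics/s2.png

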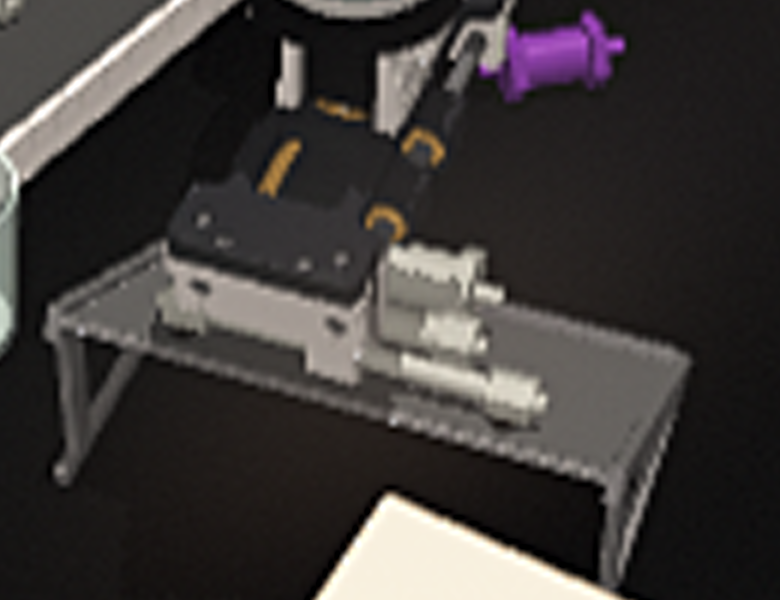

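Call:
servo_tool(plan=[0.83, 0, 0, -0.001, 0, 0.83, 0, 0, -0.001, 0, 0.83, 0, 0, 0, 0])

```text
time_s: 4.03
ee_pos: [698.8, 72.5, 103.9]
orientation: [[0.988, 0.155, -0.002], [0.155, -0.988, -0.006], [-0.003, 0.006, -1.0]]
contact_force: [0.1, -0.3, 0.0]
grip_width: 0.168
```

```bash
python3 st.py
```

```text
t 4.03 p [698.8  72.5 103.9] yaw 8.89 z [-0.0016 -0.0062 -1.    ] F [ 0.1 -0.3  0. ] w 15.8 q [ 0.03  0.85 -0.33  1.44  0.32  0.9  -0.24]
```

Tips about 5 mm below the axis with no contact; close now.

Call:
servo_tool(plan=[0.87, 0, 0, 0, 0, 0.9, 0, 0, 0, 0, 1, 0, 0, 0, 0, 1, 0, 0, 0, 0, 1, 0, 0, 0, 0])

```text
time_s: 4.45
ee_pos: [698.9, 72.5, 103.9]
orientation: [[0.988, 0.155, -0.001], [0.155, -0.988, -0.006], [-0.002, 0.006, -1.0]]
contact_force: [0.7, 0.5, -0.1]
grip_width: 0.095
```

```bash
python3 st.py
```

```text
t 4.45 p [698.9  72.5 103.9] yaw 8.89 z [-0.0014 -0.0062 -1.    ] F [ 0.7  0.5 -0.1] w 8.9 q [ 0.03  0.85 -0.33  1.44  0.32  0.9  -0.24]
```

Call:
servo_tool(plan=[1, 0, 0, 0, 0, 1, 0, 0, 0, 0, 1, -0.002, 0, 0.003, 0, 1, -0.004, -0.0006, 0.0064, 0, 1, -0.005, -0.001, 0.01, 0, 1, -0.005, -0.001, 0.01, 0, 1, 0, 0, 0.01, 0, 1, 0, 0, 0, 0])

```text
time_s: 5.12
ee_pos: [680.1, 69.5, 147.0]
orientation: [[0.988, 0.155, -0.003], [0.155, -0.988, -0.007], [-0.004, 0.006, -1.0]]
contact_force: [0.2, 0.2, -1.4]
grip_width: 0.095
```

```bash
python3 st.py;python3 look.py scene s3 215 345 225 325 6
```

```text
t 5.12 p [680.1  69.5 147. ] yaw 8.91 z [-0.003  -0.0066 -1.    ] F [ 0.2  0.2 -1.4] w 8.9 q [ 0.04  0.78 -0.34  1.47  0.3   0.95 -0.23]
```

View pics/s3.png

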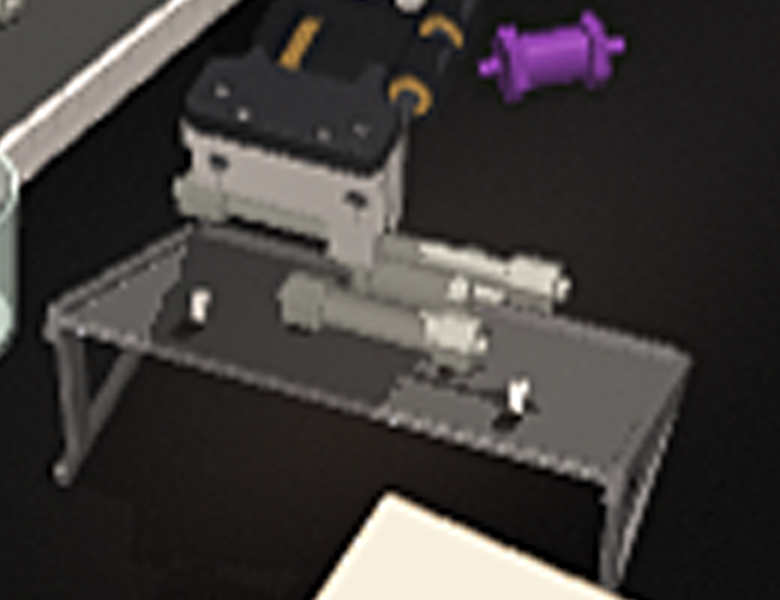

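```bash
python3 - <<'E'
from r import *
k=lambda x,y:cr(x,y,310,130,4)
Z=np.array([0,0,1.])
C=[hit(T,*k(*p),[0,0,30],Z) for p in [(85,207),(382,237),(358,542),(55,512)]]
for p in C: print(p.round(1))
c=np.mean(C,0);print("ctr",c.round(1))
d1=(C[1]-C[2]+C[0]-C[3])/2; d2=(C[0]-C[1]+C[3]-C[2])/2
print(np.linalg.norm(d1),np.degrees(np.arctan2(d1[1],d1[0])),np.linalg.norm(d2),np.degrees(np.arctan2(d2[1],d2[0]))-90)
R=[hit(T,*k(*p),[0,0,135],Z) for p in [(110,115),(428,147)]]
print("rail",np.round(R,1),np.mean(R,0).round(1),np.degrees(np.arctan2(*(R[0]-R[1])[[1,0]]))-90, np.linalg.norm(R[0]-R[1]))
# depth-based rail & rim points
for nm,P in [("T",PT),("S",PS)]:
    q=P.reshape(-1,3); q=q[(q[:,2]>126)&(q[:,2]<142)&(q[:,0]>540)&(q[:,0]<680)&(q[:,1]<-90)&(q[:,1]>-400)]
    print(nm,len(q),q.mean(0).round(1) if len(q) else "", np.percentile(q[:,1],[1,99]), np.polyfit(q[:,1],q[:,0],1))
    q=P.reshape(-1,3); q=q[(q[:,2]>24)&(q[:,2]<34)&(q[:,0]>300)&(q[:,0]<580)&(q[:,1]<-110)&(q[:,1]>-390)]
    r=cv2.minAreaRect(q[:,:2].astype(np.float32));print(nm,len(q),r)
E
```

```text
[ 626.2 -151.3   30. ]
[ 601.7 -372.2   30. ]
[ 376.1 -345.4   30. ]
[ 399.  -124.7   30. ]
ctr [ 500.7 -248.4   30. ]
228.03144897028278 -6.719874883567368 222.0889374515929 -6.121437372372824
rail [[ 670.8 -157.4  135. ]
 [ 646.4 -374.6  135. ]] [ 658.6 -266.   135. ] -6.397510143564276 218.5606039776225
T 298 [ 658.3 -269.4  134.4] [-377.58978095 -157.66525946] [1.14807013e-01 6.89273670e+02]
T 466 ((448.6519775390625, -244.07342529296875), (223.36712646484375, 287.0105895996094), 83.70646667480469)
S 289 [ 660.3 -256.6  132.1] [-373.8286043  -154.56324579] [1.13377732e-01 6.89375387e+02]
S 362 ((448.46441650390625, -241.4481658935547), (226.93797302246094, 286.44384765625), 83.97734832763672)
```

Call:
servo_tool(plan=[1, -0.005, -0.005, 0.025, 0, 1, -0.015, -0.015, 0.02, -0.023, 1, -0.019, -0.025, 0.005, -0.023, 1, -0.019, -0.026, 0, -0.023, 1, -0.019, -0.026, 0, -0.023, 1, -0.019, -0.026, 0, -0.023, 1, -0.019, -0.026, 0, -0.023, 1, -0.019, -0.026, 0, -0.023, 1, -0.019, -0.026, 0, -0.023, 1, -0.019, -0.026, 0, -0.023, 1, -0.019, -0.026, 0, -0.023, 1, -0.015, -0.02, 0, -0.02])

```text
time_s: 6.17
ee_pos: [466.3, -204.6, 199.2]
orientation: [[0.996, -0.094, 0.003], [-0.094, -0.996, -0.001], [0.003, 0.001, -1.0]]
contact_force: [0.6, -0.1, -2.1]
grip_width: 0.093
```

```bash
python3 st.py
```

```text
t 6.17 p [ 466.3 -204.6  199.2] yaw -5.37 z [ 0.0028 -0.0012 -1.    ] F [ 0.6 -0.1 -2.1] w 8.8 q [ 0.58  0.47 -0.32  1.93  0.21  0.77  0.05]
```

Call:
servo_tool(plan=[1, -0.012, -0.03, -0.01, -0.019, 1, -0.004, -0.008, -0.03, 0, 1, 0, 0, -0.035, 0, 1, 0, 0, -0.035, 0, 1, 0, 0, -0.025, 0, 1, 0, 0, -0.015, 0, 1, 0, 0, 0, 0])

```text
time_s: 6.75
ee_pos: [445.9, -255.5, 47.1]
orientation: [[0.991, -0.13, 0.01], [-0.13, -0.991, -0.012], [0.011, 0.01, -1.0]]
contact_force: [0.2, 0.2, -2.4]
grip_width: 0.096
```

```bash
python3 st.py;python3 look.py top t4 320 420 150 270 6;python3 look.py scene s4 150 270 165 265 6
```

```text
t 6.75 p [ 445.9 -255.5   47.1] yaw -7.47 z [ 0.0097 -0.0115 -0.9999] F [ 0.2  0.2 -2.4] w 9.1 q [ 0.59  0.72 -0.19  2.04  0.34  0.4   0.01]
```

View pics/s4.png

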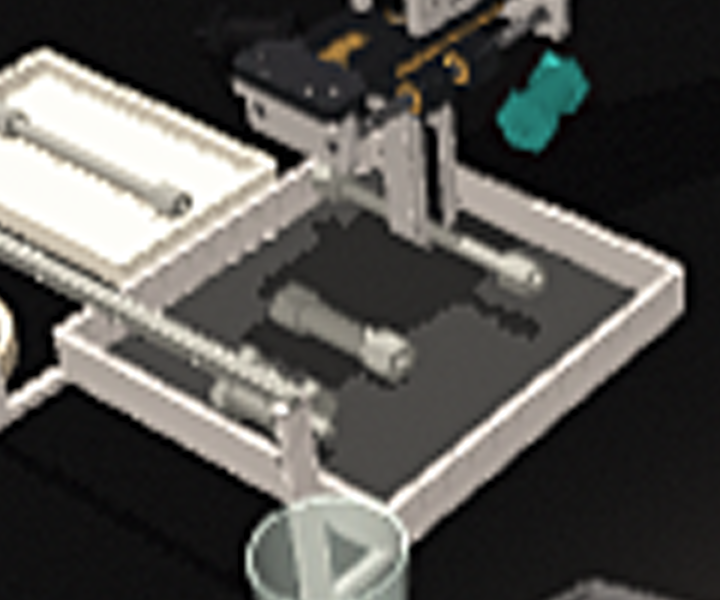

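View pics/t4.png

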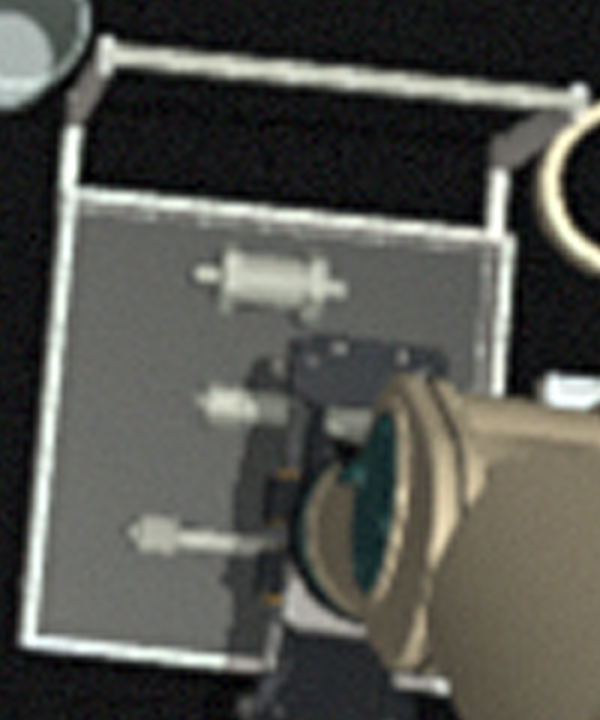

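Call:
servo_tool(plan=[1, 0.003, 0.008, -0.006, 0.01, 1, 0, 0, -0.004, 0, 1, 0, 0, 0, 0])

```text
time_s: 7.1
ee_pos: [454.0, -248.1, 42.2]
orientation: [[0.993, -0.119, 0.02], [-0.119, -0.993, -0.015], [0.022, 0.013, -1.0]]
contact_force: [-0.3, -0.1, -1.7]
grip_width: 0.098
```

```bash
python3 st.py
```

```text
t 7.1 p [ 454.  -248.1   42.2] yaw -6.82 z [ 0.0202 -0.0155 -0.9997] F [-0.3 -0.1 -1.7] w 9.2 q [ 0.56  0.72 -0.18  2.05  0.34  0.37 -0.01]
```

Call:
servo_tool(plan=[1, 0, 0, -0.005, 0, 1, 0, 0, -0.004, 0, 1, 0, 0, 0, 0])

```text
time_s: 7.35
ee_pos: [456.0, -248.1, 34.5]
orientation: [[0.993, -0.118, 0.024], [-0.117, -0.993, -0.017], [0.026, 0.014, -1.0]]
contact_force: [-0.1, 0.2, -2.1]
grip_width: 0.097
```

```bash
python3 st.py
```

```text
t 7.35 p [ 456.  -248.1   34.5] yaw -6.74 z [ 0.0245 -0.0171 -0.9996] F [-0.1  0.2 -2.1] w 9.1 q [ 0.55  0.74 -0.17  2.05  0.35  0.35 -0.01]
```

Call:
servo_tool(plan=[1, 0, 0, -0.004, 0, 1, 0, 0, -0.002, 0, 1, 0, 0, 0, 0])

```text
time_s: 7.6
ee_pos: [456.1, -248.5, 28.1]
orientation: [[0.993, -0.118, 0.025], [-0.118, -0.993, -0.018], [0.027, 0.015, -1.0]]
contact_force: [-0.7, 0.3, -0.7]
grip_width: 0.097
```

```bash
python3 st.py
```

```text
t 7.6 p [ 456.1 -248.5   28.1] yaw -6.76 z [ 0.0249 -0.0176 -0.9995] F [-0.7  0.3 -0.7] w 9.1 q [ 0.55  0.75 -0.16  2.05  0.35  0.34 -0.02]
```

Call:
servo_tool(plan=[1, 0, 0, -0.0015, 0, 1, 0, 0, 0, 0])

```text
time_s: 7.77
ee_pos: [455.9, -248.5, 26.3]
orientation: [[0.993, -0.118, 0.024], [-0.118, -0.993, -0.017], [0.026, 0.014, -1.0]]
contact_force: [-0.6, 0.4, -1.3]
grip_width: 0.096
```

Call:
servo_tool(plan=[1, 0, 0, -0.001, 0, 1, 0, 0, 0, 0])

```text
time_s: 7.93
ee_pos: [455.9, -248.7, 25.2]
orientation: [[0.993, -0.119, 0.024], [-0.118, -0.993, -0.018], [0.026, 0.015, -1.0]]
contact_force: [-0.6, -0.0, -1.6]
grip_width: 0.096
```

Call:
servo_tool(plan=[1, 0, 0, -0.001, 0, 1, 0, 0, 0, 0])

```text
time_s: 8.1
ee_pos: [456.0, -248.8, 24.5]
orientation: [[0.993, -0.119, 0.025], [-0.118, -0.993, -0.018], [0.027, 0.015, -1.0]]
contact_force: [-0.7, 0.0, -0.2]
grip_width: 0.098
```

```bash
python3 st.py; python3 look.py scene s5 150 270 165 265 6
```

```text
t 8.1 p [ 456.  -248.8   24.5] yaw -6.79 z [ 0.0248 -0.0178 -0.9995] F [-0.7  0.  -0.2] w 9.2 q [ 0.55  0.76 -0.16  2.05  0.36  0.33 -0.02]
```

View pics/s5.png

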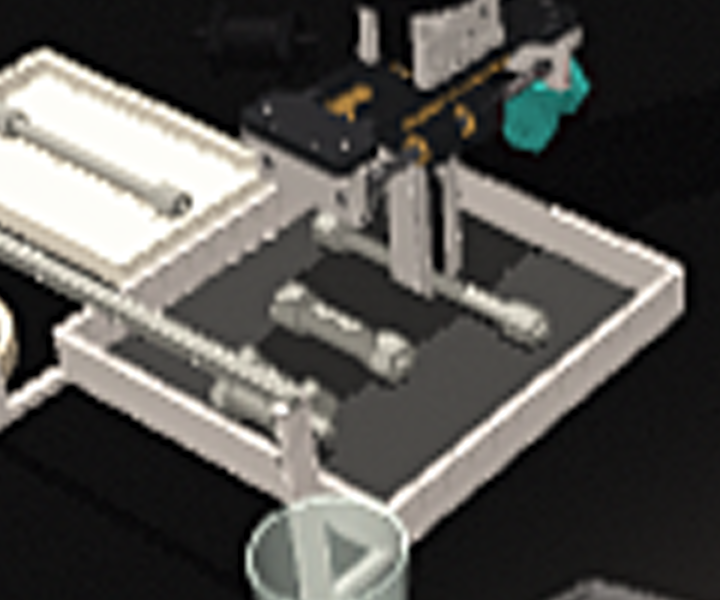

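Call:
servo_tool(plan=[1, 0, 0, -0.001, 0, 1, 0, 0, 0, 0])

```text
time_s: 8.32
ee_pos: [456.0, -248.8, 24.5]
orientation: [[0.993, -0.119, 0.025], [-0.118, -0.993, -0.018], [0.027, 0.015, -1.0]]
contact_force: [-0.6, -0.1, -1.2]
grip_width: 0.096
```

Call:
servo_tool(plan=[1, 0, 0, -0.001, 0, 1, 0, 0, 0, 0])

```text
time_s: 8.48
ee_pos: [456.0, -248.8, 24.5]
orientation: [[0.993, -0.119, 0.025], [-0.118, -0.993, -0.019], [0.027, 0.016, -0.999]]
contact_force: [-0.2, 1.5, -0.0]
grip_width: 0.092
```

Call:
servo_tool(plan=[1, 0, 0, -0.002, 0, 1, 0, 0, 0, 0])

```text
time_s: 8.65
ee_pos: [456.1, -248.8, 24.6]
orientation: [[0.993, -0.118, 0.026], [-0.118, -0.993, -0.02], [0.028, 0.017, -0.999]]
contact_force: [-0.7, 0.8, -1.1]
grip_width: 0.094
```

```bash
python3 st.py
```

```text
t 8.65 p [ 456.1 -248.8   24.6] yaw -6.78 z [ 0.026  -0.0202 -0.9995] F [-0.7  0.8 -1.1] w 8.8 q [ 0.54  0.76 -0.15  2.05  0.36  0.33 -0.02]
```

```bash
python3 look.py scene s6 150 270 165 265 6; python3 - <<'E'
from r import *
c=load("s6.npz");P=cloud(c)
for x,y in [(535,318),(515,310),(470,292),(345,238),(330,230),(520,345),(400,200)]:
    u,v=cr(x,y,150,165,6);u=int(round(u));v=int(round(v)); print(x,y,P[v-2:v+3,u].round(0).tolist())
E
```

```text
535 318 [[441.0, -189.0, 5.0], [458.0, -177.0, 18.0], [466.0, -172.0, 21.0], [464.0, -173.0, 16.0], [469.0, -171.0, 16.0]]
515 310 [[438.0, -206.0, 4.0], [440.0, -205.0, 2.0], [462.0, -189.0, 20.0], [466.0, -187.0, 20.0], [469.0, -185.0, 19.0]]
470 292 [[431.0, -238.0, -1.0], [437.0, -234.0, 1.0], [456.0, -220.0, 15.0], [462.0, -216.0, 17.0], [462.0, -216.0, 13.0]]
345 238 [[446.0, -307.0, 19.0], [447.0, -307.0, 16.0], [452.0, -304.0, 16.0], [451.0, -305.0, 11.0], [452.0, -304.0, 8.0]]
330 230 [[448.0, -318.0, 20.0], [450.0, -316.0, 19.0], [455.0, -312.0, 19.0], [456.0, -312.0, 16.0], [456.0, -313.0, 11.0]]
520 345 [[469.0, -182.0, 12.0], [472.0, -179.0, 11.0], [470.0, -181.0, 5.0], [473.0, -179.0, 4.0], [476.0, -177.0, 3.0]]
400 200 [[474.0, -246.0, 83.0], [472.0, -248.0, 77.0], [470.0, -250.0, 71.0], [470.0, -251.0, 67.0], [472.0, -249.0, 65.0]]
```

View pics/s6.png

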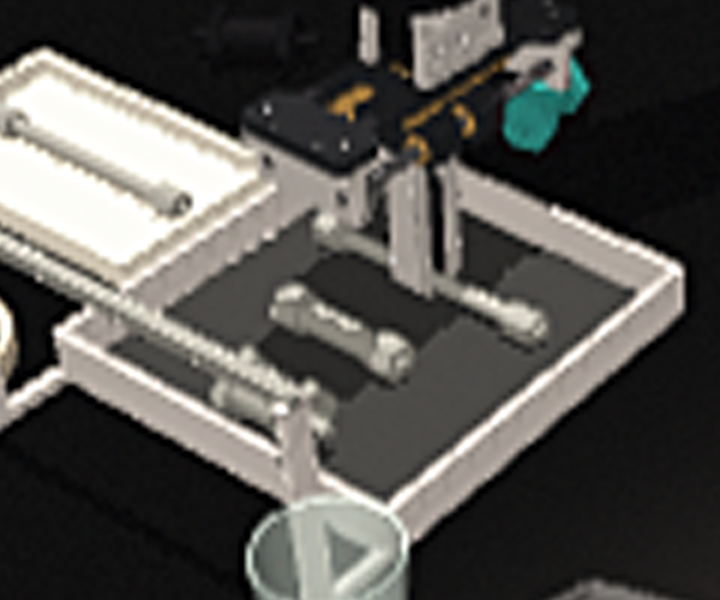

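Call:
servo_tool(plan=[0.89, 0, 0, 0, 0, 0.87, 0, 0, 0, 0, 0.85, 0, 0, 0, 0, 0.82, 0, 0, 0, 0, 0.78, 0, 0, 0, 0, 0.78, 0, 0, 0, 0])

```text
time_s: 9.2
ee_pos: [456.4, -249.1, 23.4]
orientation: [[0.993, -0.119, 0.026], [-0.118, -0.993, -0.02], [0.029, 0.017, -0.999]]
contact_force: [0.3, 0.2, 0.8]
grip_width: 0.218
```

```bash
python3 st.py; python3 look.py scene s7 150 270 165 265 6
```

```text
t 9.2 p [ 456.4 -249.1   23.4] yaw -6.79 z [ 0.0265 -0.0199 -0.9995] F [0.3 0.2 0.8] w 20.5 q [ 0.54  0.76 -0.15  2.05  0.36  0.32 -0.02]
```

View pics/s7.png

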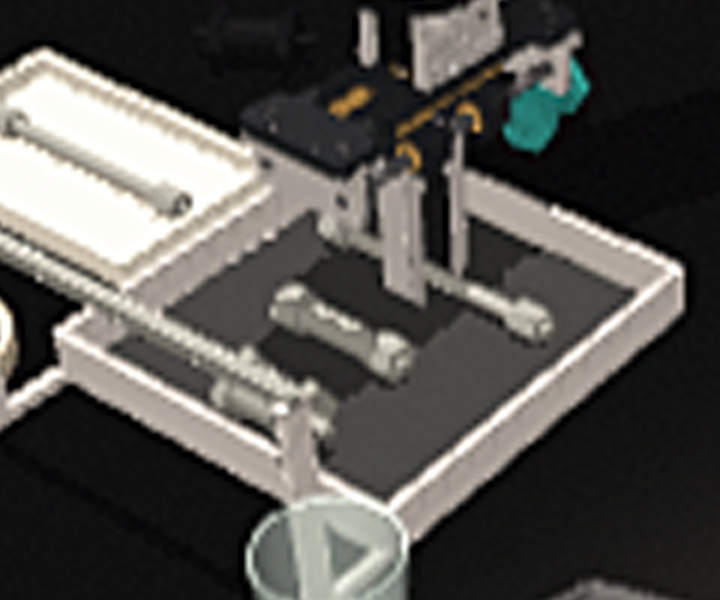

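Call:
servo_tool(plan=[0.78, 0, 0, 0.01, 0, 0.78, 0, 0, 0.02, 0, 0.78, 0, 0, 0.03, 0, 0.78, 0, 0, 0.04, 0, 0.78, 0, 0, 0.04, 0, 0.78, 0, 0, 0.04, 0, 0.6, 0, 0, 0.04, 0, 0.6, 0, 0, 0.03, 0, 0.6, 0, 0, 0, 0])

```text
time_s: 10.0
ee_pos: [452.4, -245.7, 288.0]
orientation: [[0.993, -0.115, 0.024], [-0.115, -0.993, -0.018], [0.026, 0.016, -1.0]]
contact_force: [1.1, -0.1, 0.6]
grip_width: 0.386
```

```bash
python3 st.py; python3 look.py scene s8 150 270 165 265 6; python3 - <<'E'
from r import *
# stand rail
for nm,P in [("T",PT),("S",PS)]:
    q=P.reshape(-1,3); m=(q[:,2]>146)&(q[:,2]<162)&(q[:,0]>350)&(q[:,0]<720)&(q[:,1]>120)&(q[:,1]<520)
    q=q[m]; 
    c,n=np.median(q[:,:2],0),None
    vx,vy,x0,y0=cv2.fitLine(q[:,:2].astype(np.float32),cv2.DIST_HUBER,0,.01,.01).ravel()
    a=(q[:,:2]-[x0,y0])@[vx,vy]; r=(q[:,:2]-[x0,y0])@[-vy,vx]; k=np.abs(r)<8
    print(nm,len(q),"dir",vx,vy,"pt",x0,y0,"ends",np.percentile(a[k],[0.5,99.5]).round(0))
    e=np.percentile(a[k],[.5,99.5]);print((np.array([x0,y0])+np.outer(e,[vx,vy])).round(1))
    q=P.reshape(-1,3); m=(q[:,2]>166)&(q[:,2]<245)&(q[:,0]>350)&(q[:,0]<720)&(q[:,1]>120)&(q[:,1]<420); q=q[m]
    a=(q[:,:2]-[x0,y0])@[vx,vy]; r=(q[:,:2]-[x0,y0])@[-vy,vx]; k=(np.abs(r)<30)
    h,e=np.histogram(a[k],bins=range(-150,151,10));print([(int(x),int(y)) for x,y in zip(e,h) if y]); 
    for lo,hi in [(-150,0),(0,150)]:
        kk=k&(a>lo)&(a<hi)
        if kk.any(): print(np.median(q[kk],0).round(1),"a",np.percentile(a[kk],[3,50,97]).round(1),"r",np.percentile(r[kk],[3,50,97]).round(1),"zmax",np.percentile(q[kk,2],98).round(1),kk.sum())
E
```

```text
t 10.0 p [ 452.4 -245.7  288. ] yaw -6.61 z [ 0.0238 -0.0184 -0.9995] F [ 1.1 -0.1  0.6] w 36.3 q [ 0.7   0.36 -0.36  1.82  0.16  0.96  0.16]
T 348 dir 0.38655022 -0.9222684 pt 464.46503 318.7948 ends [-121.  116.]
[[417.6 430.7]
 [509.4 211.6]]
[(-60, 50), (-50, 80), (40, 7), (50, 90), (60, 8)]
[443.1 362.9 192.5] a [-58.1 -47.8 -45.1] r [-19.1  -3.2  15.3] zmax 205.1 130
[483.8 265.6 185. ] a [49.2 57.1 60.4] r [-17.8  -2.6  17.9] zmax 233.0 105
S 585 dir 0.38722846 -0.9219838 pt 466.22958 325.84918 ends [-117.  119.]
[[421.  433.5]
 [512.3 216.2]]
[(-60, 45), (-50, 125), (50, 94), (60, 75)]
[451.7 370.  186.5] a [-54.6 -45.2 -41.9] r [-18.4   4.8  15. ] zmax 202.8 170
[490.2 273.1 194. ] a [52.4 59.2 63.2] r [-13.7   1.7  15.7] zmax 230.1 169
```

View pics/s8.png

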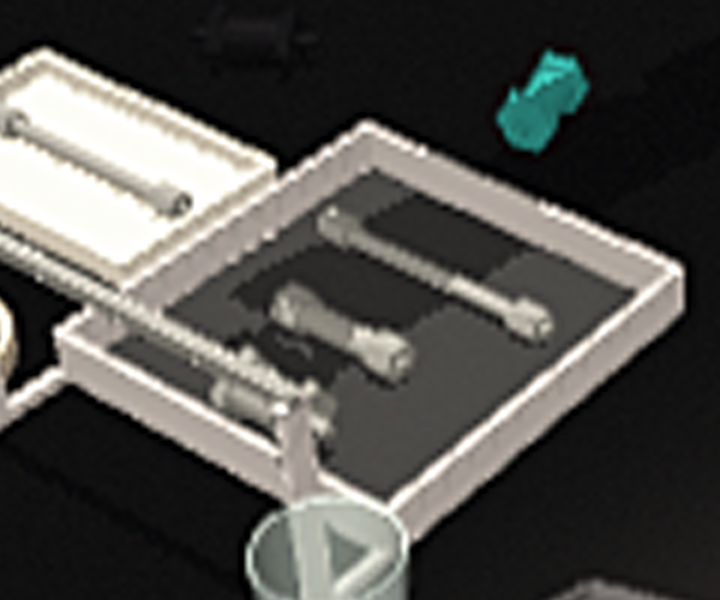

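Call:
servo_tool(plan=[0.5, 0.003, 0.02, 0.003, 0.12, 0.5, 0.003, 0.035, 0.003, 0.12, 0.5, 0.003, 0.036, 0.002, 0.12, 0.5, 0, 0.036, 0.002, 0.12, 0.5, 0, 0.036, 0.002, 0.12, 0.5, 0, 0.036, 0.002, 0.12, 0.5, 0, 0.036, 0.002, 0.12, 0.5, 0, 0.036, 0.002, 0.12, 0.5, 0, 0.036, 0.002, 0.12, 0.5, 0, 0.036, 0.002, 0.12, 0.5, 0, 0.036, 0.002, 0.12, 0.5, 0, 0.036, 0.002, 0.12])

```text
time_s: 11.05
ee_pos: [445.4, 175.0, 302.7]
orientation: [[0.202, 0.979, 0.008], [0.979, -0.202, 0.004], [0.005, 0.007, -1.0]]
contact_force: [0.5, 0.4, -0.8]
grip_width: 0.5
```

```bash
python3 st.py
```

```text
t 11.05 p [445.4 175.  302.7] yaw 78.34 z [ 0.0084  0.0038 -1.    ] F [ 0.5  0.4 -0.8] w 47.0 q [ 0.18  0.37 -0.83  1.86  0.32  1.04  0.58]
```

Remaining: dy +192, yaw +34.5° (0.6 rad).

Call:
servo_tool(plan=[0.5, 0, 0.036, 0, 0.11, 0.5, 0, 0.036, 0, 0.11, 0.5, 0, 0.036, 0, 0.11, 0.5, 0, 0.036, 0, 0.1, 0.5, 0, 0.025, 0, 0.07, 0.5, 0, 0.008, -0.01, 0.03, 0.5, 0, 0, -0.01, 0, 0.5, 0, 0, 0, 0])

```text
time_s: 11.72
ee_pos: [435.7, 363.7, 271.9]
orientation: [[-0.361, 0.932, -0.009], [0.932, 0.362, 0.001], [0.005, -0.008, -1.0]]
contact_force: [-0.7, -1.0, -0.1]
grip_width: 0.504
```

```bash
python3 st.py
```

```text
t 11.72 p [435.7 363.7 271.9] yaw 111.19 z [-0.0091  0.0014 -1.    ] F [-0.7 -1.  -0.1] w 47.4 q [-0.18  0.6  -0.92  1.67  0.51  1.14  0.71]
```

Call:
servo_tool(plan=[0.5, 0.006, 0.003, -0.015, 0.02, 0.5, 0.003, 0.001, -0.015, 0.007, 0.5, 0, 0, 0, 0])

```text
time_s: 11.97
ee_pos: [445.2, 361.3, 238.0]
orientation: [[-0.381, 0.924, -0.011], [0.925, 0.381, -0.006], [-0.002, -0.012, -1.0]]
contact_force: [-0.3, 0.2, 0.1]
grip_width: 0.499
```

```bash
python3 st.py; python3 look.py scene s9 345 475 195 300 6;python3 look.py top t9 90 230 160 270 5
```

```text
t 11.97 p [445.2 361.3 238. ] yaw 112.4 z [-0.0109 -0.0061 -0.9999] F [-0.3  0.2  0.1] w 46.9 q [-0.19  0.64 -0.9   1.69  0.55  1.09  0.71]
```

View pics/s9.png

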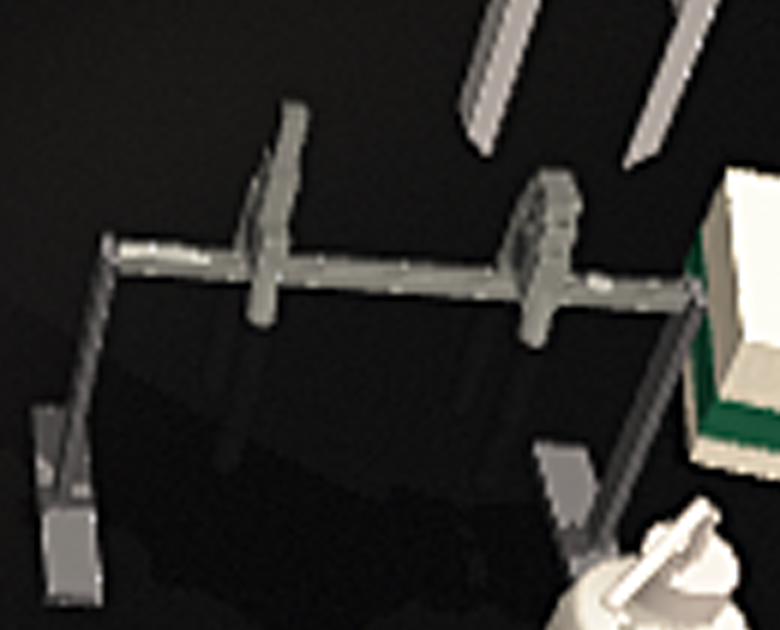

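View pics/t9.png

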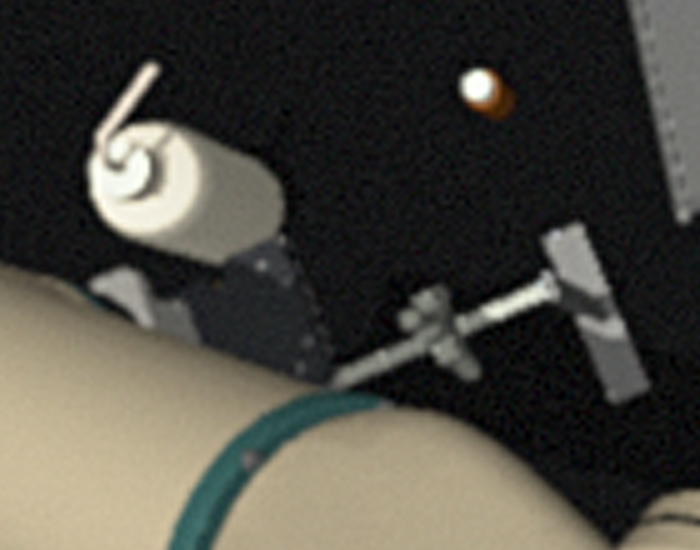

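Call:
servo_tool(plan=[0.5, 0, 0.005, -0.01, 0.005, 0.5, 0, 0, -0.02, 0, 0.5, 0, 0, -0.015, 0, 0.5, 0, 0, 0, 0])

```text
time_s: 12.4
ee_pos: [447.2, 367.8, 196.4]
orientation: [[-0.382, 0.924, -0.003], [0.924, 0.382, -0.0], [0.001, -0.003, -1.0]]
contact_force: [-0.1, -0.5, 0.5]
grip_width: 0.495
```

```bash
python3 st.py; python3 look.py scene s10 345 475 195 300 6
```

```text
t 12.4 p [447.2 367.8 196.4] yaw 112.43 z [-3.3e-03 -1.0e-04 -1.0e+00] F [-0.1 -0.5  0.5] w 46.5 q [-0.21  0.69 -0.86  1.73  0.61  1.01  0.66]
```

View pics/s10.png

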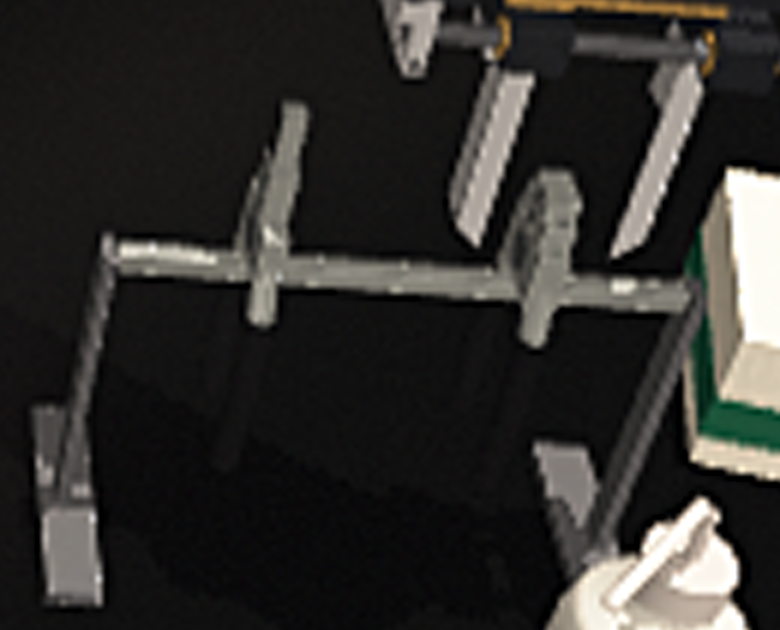

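Call:
servo_tool(plan=[0.5, -0.001, 0.001, -0.01, 0.006, 0.5, 0, 0, -0.005, 0, 0.6, 0, 0, 0, 0, 0.7, 0, 0, 0, 0])

```text
time_s: 12.78
ee_pos: [447.2, 371.0, 183.9]
orientation: [[-0.387, 0.922, 0.001], [0.922, 0.387, 0.004], [0.003, 0.002, -1.0]]
contact_force: [-0.3, -0.2, 0.5]
grip_width: 0.396
```

```bash
python3 st.py; python3 look.py scene s11 345 475 195 300 6
```

```text
t 12.78 p [447.2 371.  183.9] yaw 112.8 z [ 8.e-04  4.e-03 -1.e+00] F [-0.3 -0.2  0.5] w 37.2 q [-0.22  0.71 -0.85  1.75  0.62  0.98  0.65]
```

View pics/s11.png

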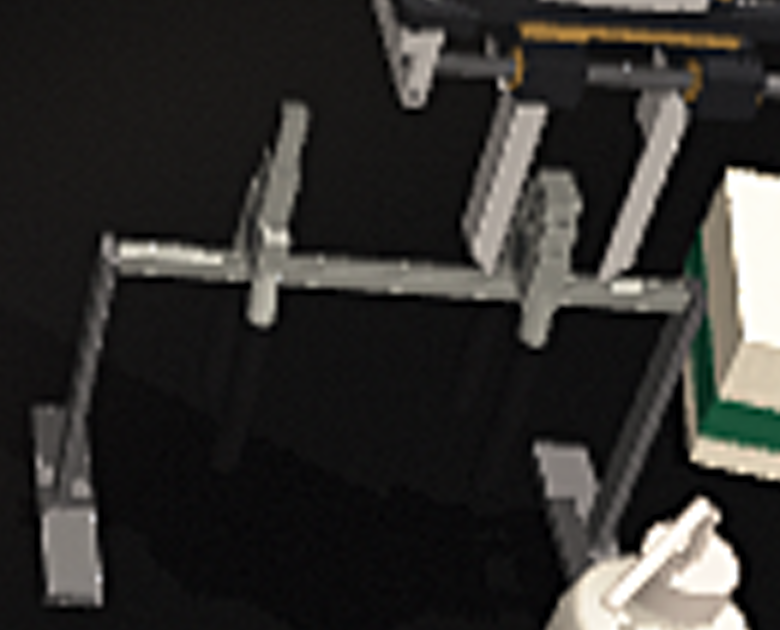

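Call:
servo_tool(plan=[0.7, -0.003, -0.003, -0.003, 0, 0.75, 0, 0, 0, 0, 0.8, 0, 0, 0, 0, 0.85, 0, 0, 0, 0, 1, 0, 0, 0, 0, 1, 0, 0, 0, 0, 1, 0, 0, 0, 0])

```text
time_s: 13.42
ee_pos: [444.3, 368.2, 182.0]
orientation: [[-0.387, 0.922, 0.002], [0.922, 0.387, 0.006], [0.004, 0.004, -1.0]]
contact_force: [-0.5, 0.3, -1.0]
grip_width: 0.134
```

```bash
python3 st.py; python3 look.py scene s12 345 475 195 300 6
```

```text
t 13.42 p [444.3 368.2 182. ] yaw 112.78 z [ 0.0025  0.0056 -1.    ] F [-0.5  0.3 -1. ] w 12.6 q [-0.22  0.7  -0.85  1.76  0.63  0.97  0.64]
```

View pics/s12.png

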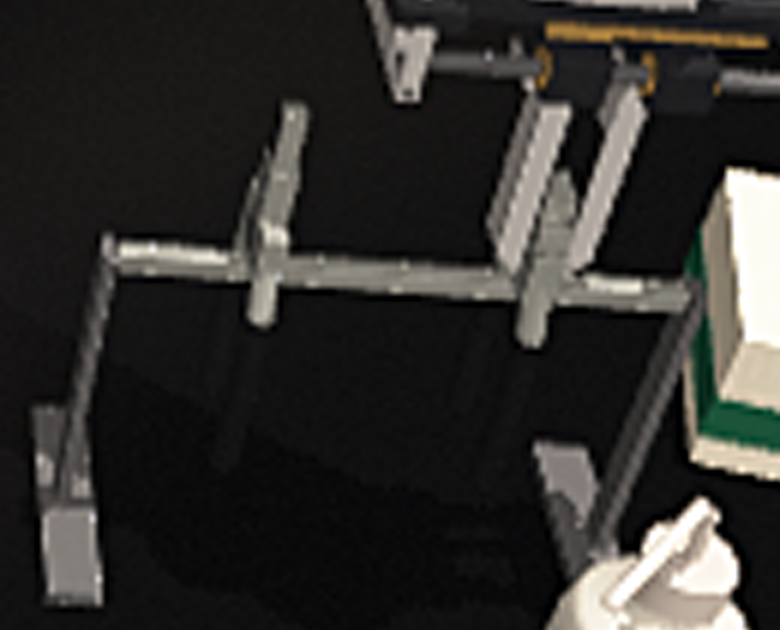

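Call:
servo_tool(plan=[1, 0, 0, 0.005, 0, 1, 0, 0, 0.01, 0, 1, 0, 0, 0.02, 0, 1, 0, 0, 0.025, 0, 1, 0, 0, 0.025, 0, 1, 0, 0, 0.025, 0, 1, 0, 0, 0, 0])

```text
time_s: 14.05
ee_pos: [442.2, 366.6, 298.3]
orientation: [[-0.389, 0.921, -0.002], [0.921, 0.389, 0.003], [0.003, -0.001, -1.0]]
contact_force: [0.4, 1.7, -0.4]
grip_width: 0.133
```

```bash
python3 st.py; python3 look.py scene s13 345 475 165 300 5
```

```text
t 14.05 p [442.2 366.6 298.3] yaw 112.88 z [-0.002   0.0028 -1.    ] F [ 0.4  1.7 -0.4] w 12.5 q [-0.17  0.58 -0.94  1.62  0.49  1.2   0.76]
```

View pics/s13.png

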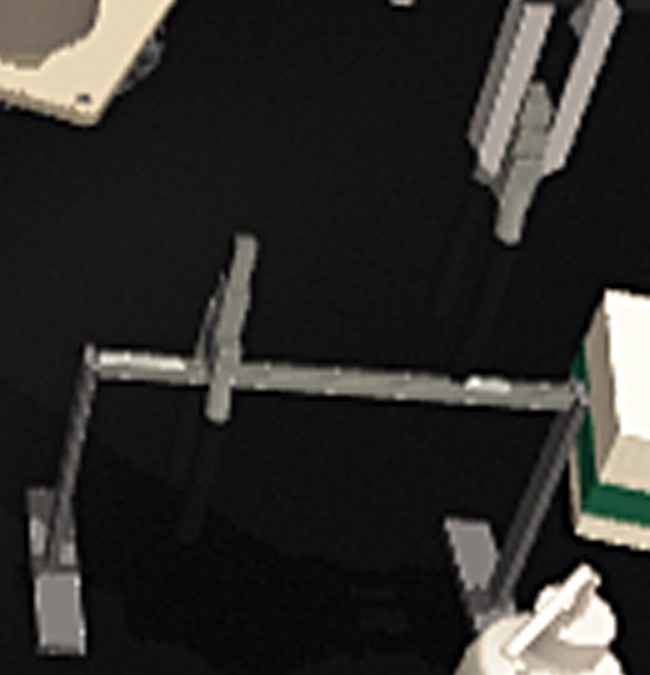

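Call:
servo_tool(plan=[1, 0, 0, 0.03, 0, 1, 0, 0, 0.035, 0, 1, 0, -0.005, 0.02, 0, 1, 0.005, -0.02, 0.003, -0.03, 1, 0.012, -0.036, 0.001, -0.03, 1, 0.012, -0.036, 0.001, -0.03, 1, 0.012, -0.036, 0.001, -0.03, 1, 0.012, -0.036, 0.001, -0.03, 1, 0.012, -0.036, 0.001, -0.03, 1, 0.012, -0.036, 0.001, -0.03, 1, 0.012, -0.036, 0.001, -0.03, 1, 0.012, -0.036, 0, -0.03])

```text
time_s: 15.1
ee_pos: [533.7, 43.4, 387.0]
orientation: [[-0.139, 0.99, -0.02], [0.99, 0.139, -0.001], [0.002, -0.02, -1.0]]
contact_force: [1.1, -0.0, -1.9]
grip_width: 0.137
```

```bash
python3 st.py
```

```text
t 15.1 p [533.7  43.4 387. ] yaw 98.01 z [-1.980e-02 -7.000e-04 -9.998e-01] F [ 1.1 -0.  -1.9] w 12.9 q [ 0.47  0.44 -0.93  1.55  0.35  1.35  1.22]
```

Call:
servo_tool(plan=[1, 0.014, -0.034, -0.002, -0.03, 1, 0.014, -0.034, -0.002, -0.03, 1, 0.014, -0.034, -0.002, -0.03, 1, 0.014, -0.034, -0.002, -0.03, 1, 0.014, -0.034, -0.002, -0.03, 1, 0.014, -0.034, -0.002, -0.03, 1, 0.014, -0.034, -0.002, -0.03, 1, 0.01, -0.025, -0.005, -0.02, 1, 0.004, -0.01, -0.01, -0.01, 1, 0, 0, 0, 0])

```text
time_s: 15.93
ee_pos: [642.4, -258.4, 342.4]
orientation: [[0.128, 0.991, -0.041], [0.992, -0.128, 0.0], [-0.005, -0.041, -0.999]]
contact_force: [-0.2, -0.3, -1.9]
grip_width: 0.136
```

```bash
python3 st.py
```

```text
t 15.93 p [ 642.4 -258.4  342.4] yaw 82.66 z [-4.100e-02  2.000e-04 -9.992e-01] F [-0.2 -0.3 -1.9] w 12.8 q [ 0.68  0.72 -0.76  1.14  0.47  1.49  1.45]
```

Call:
servo_tool(plan=[1, 0.012, -0.005, -0.02, 0.01, 1, 0.005, -0.002, -0.02, 0.005, 1, 0, 0, 0, 0])

```text
time_s: 16.18
ee_pos: [658.1, -260.9, 299.5]
orientation: [[0.108, 0.993, -0.045], [0.994, -0.107, 0.003], [-0.001, -0.045, -0.999]]
contact_force: [-0.7, -0.3, -1.5]
grip_width: 0.137
```

```bash
python3 st.py; python3 look.py scene s14 120 250 120 255 5;python3 look.py top t14 310 450 110 240 5
```

```text
t 16.18 p [ 658.1 -260.9  299.5] yaw 83.83 z [-0.0449  0.0035 -0.999 ] F [-0.7 -0.3 -1.5] w 12.9 q [ 0.67  0.78 -0.75  1.15  0.5   1.43  1.45]
```

View pics/s14.png

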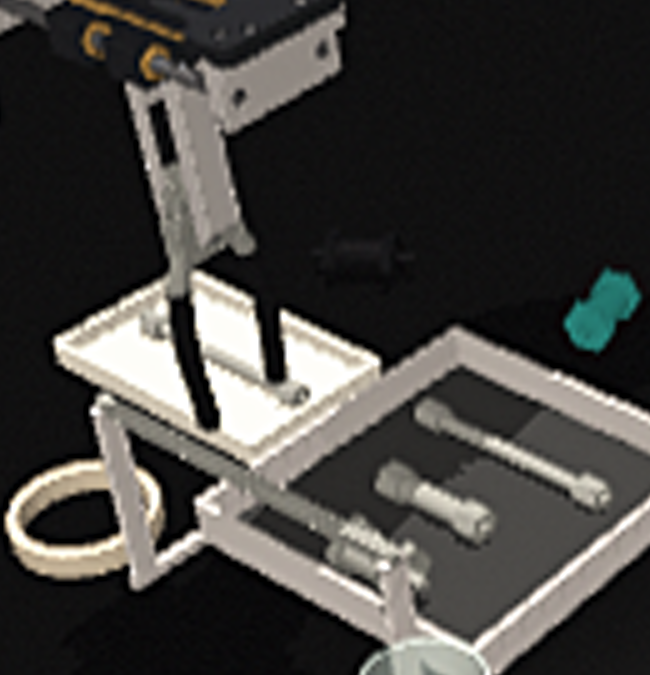

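View pics/t14.png

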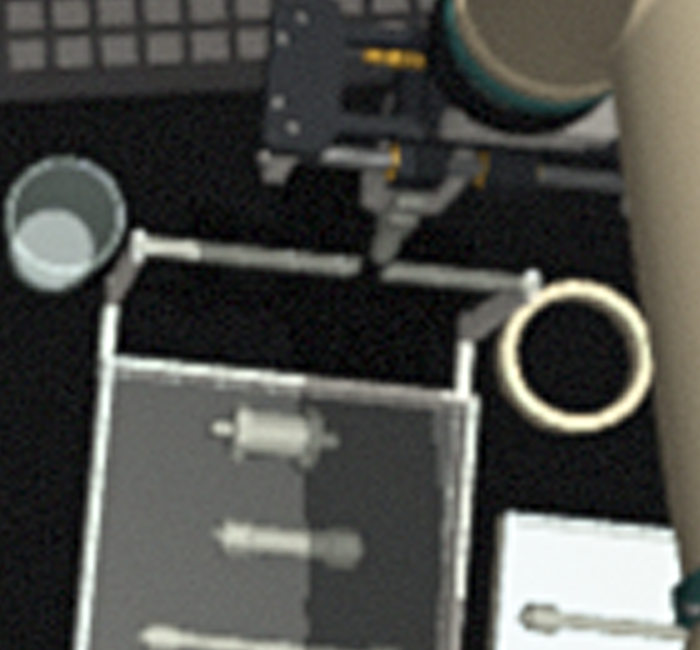

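```bash
python3 - <<'E'
from r import *
ex=np.array([.9937,-.1123])
for nm in ["s14","t14"]:
    P=cloud(load(nm+".npz")).reshape(-1,3)
    for lo,hi in [(165,185),(185,205),(205,235),(235,262),(275,285)]:
        k=(P[:,2]>lo)&(P[:,2]<hi)&(np.abs(P[:,0]-655)<60)&(np.abs(P[:,1]+262)<30)
        q=P[k];d=(q[:,:2]-[658.6,-266])@ex; e=(q[:,:2]-[658.6,-266])@[.1123,.9937]
        if k.any(): print(nm,lo,hi,k.sum(),"x",np.sort(d)[::max(1,k.sum()//12)].round(0),"y",np.percentile(e,[5,50,95]).round(0))
E
```

```text
s14 165 185 24 x [-37. -32. -30. -28. -27. -26.  12.  15.  17.  18.  19.  20.] y [ 3.  9. 11.]
s14 185 205 65 x [-36. -32. -30. -29. -27. -26. -25.  14.  17.  18.  20.  21.  22.] y [ 4.  9. 12.]
s14 205 235 97 x [-36. -33. -31. -29. -27. -26.  14.  18.  20.  21.  23.  24.  25.] y [ 4.  9. 11.]
s14 235 262 93 x [-33. -29. -27. -25. -24. -23. -20.  17.  19.  20.  21.  22.  23.  25.] y [ 3.  9. 12.]
s14 275 285 39 x [-23. -18. -12.  -5.  -3.   4.   6.   9.  12.  13.  14.  15.  15.] y [ 3. 11. 13.]
t14 165 185 2 x [13. 15.] y [8. 8. 9.]
t14 185 205 25 x [-36. -35. -34. -32. -30.  12.  13.  13.  14.  14.  16.  17.  18.] y [ 0.  7. 10.]
t14 205 235 30 x [-36. -36. -35. -35. -34. -34. -33. -32. -29.  14.  16.  17.  18.  19.
  22.] y [ 2.  8. 10.]
t14 235 262 23 x [-35. -35. -33. -33. -33. -33. -32. -32. -32. -32. -32. -31. -31. -31.
 -31. -30. -30. -30. -29. -29. -28. -28. -26.] y [ 1.  6. 10.]
t14 275 285 15 x [-26. -25. -24. -24. -24. -23. -23. -21. -21. -21. -21. -21. -16. -14.
 -11.] y [-0.  5. 10.]
```

Call:
servo_tool(plan=[1, 0.005, -0.006, -0.005, 0, 1, 0, 0, -0.008, 0, 1, 0, 0, 0, 0])

```text
time_s: 16.53
ee_pos: [665.2, -263.7, 294.2]
orientation: [[0.104, 0.994, -0.035], [0.995, -0.104, 0.002], [-0.002, -0.035, -0.999]]
contact_force: [0.5, 0.7, -2.5]
grip_width: 0.136
```

```bash
python3 st.py
```

```text
t 16.53 p [ 665.2 -263.7  294.2] yaw 84.05 z [-0.0355  0.0018 -0.9994] F [ 0.5  0.7 -2.5] w 12.8 q [ 0.67  0.79 -0.75  1.15  0.51  1.42  1.45]
```

Call:
servo_tool(plan=[1, 0, 0, -0.012, 0, 1, 0, 0, -0.012, 0, 1, 0, 0, -0.01, 0, 1, 0, 0, 0, 0])

```text
time_s: 16.87
ee_pos: [665.3, -262.9, 258.9]
orientation: [[0.103, 0.994, -0.033], [0.995, -0.103, 0.001], [-0.003, -0.033, -0.999]]
contact_force: [-0.1, 0.1, -2.1]
grip_width: 0.136
```

```bash
python3 st.py; python3 look.py scene s15 120 250 120 255 5; cat > ck.py <<'E'
import sys
from r import *
ex=np.array([.9937,-.1123])
P=cloud(load(sys.argv[1]+".npz")).reshape(-1,3); zt=float(sys.argv[2])
for lo,hi in [(zt-125,zt-105),(zt-105,zt-75),(zt-75,zt-45),(zt-30,zt-10)]:
    k=(P[:,2]>lo)&(P[:,2]<hi)&(np.abs(P[:,0]-655)<60)&(np.abs(P[:,1]+264)<16)
    q=P[k];d=(q[:,:2]-[658.6,-266])@ex
    print(int(lo),int(hi),k.sum(),np.sort(d)[::max(1,k.sum()//16)].round(0))
E
python3 ck.py s15 262
```

```text
t 16.87 p [ 665.3 -262.9  258.9] yaw 84.09 z [-3.300e-02  9.000e-04 -9.995e-01] F [-0.1  0.1 -2.1] w 12.8 q [ 0.67  0.81 -0.74  1.2   0.53  1.35  1.43]
137 157 57 [-26. -24. -22. -21. -20. -19. -19. -18. -17. -17.  22.  23.  25.  26.
  27.  28.  28.  30.  30.]
157 187 90 [-29. -25. -23. -22. -21. -20. -20. -19. -18.  22.  25.  27.  28.  29.
  30.  31.  31.  33.]
187 217 94 [-27. -24. -22. -21. -19. -18. -16. -15. -14.  23.  25.  27.  28.  29.
  30.  30.  31.  32.  33.]
232 252 77 [-15. -11.  -7.  -2.   3.   7.  12.  14.  14.  16.  17.  18.  20.  21.
  22.  22.  23.  23.  24.  25.]
```

View pics/s15.png

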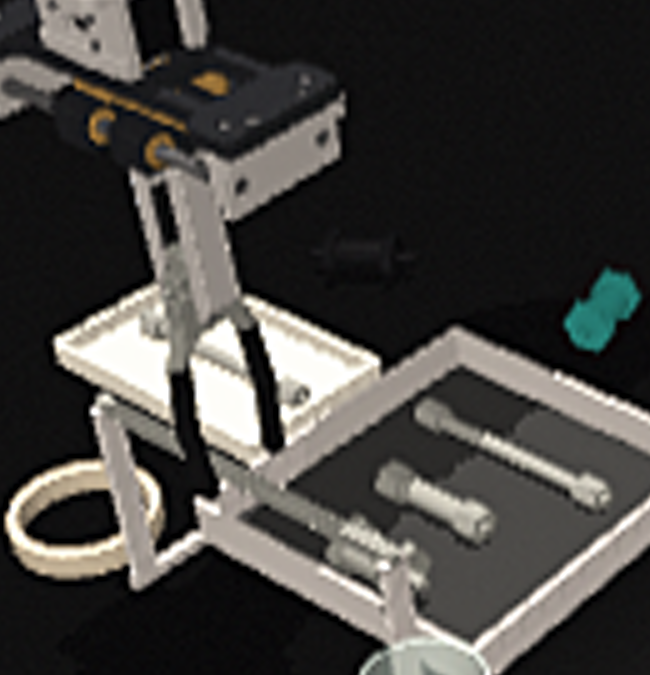

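Call:
servo_tool(plan=[1, -0.001, 0, -0.015, 0, 1, 0, 0, -0.015, 0, 1, 0, 0, -0.015, 0, 1, 0, 0, -0.008, 0, 1, 0, 0, 0, 0])

```text
time_s: 17.33
ee_pos: [665.5, -263.3, 206.3]
orientation: [[0.104, 0.994, -0.029], [0.995, -0.104, 0.0], [-0.003, -0.029, -1.0]]
contact_force: [-0.1, -0.7, -1.0]
grip_width: 0.131
```

```bash
python3 st.py; python3 look.py scene s16 120 250 120 255 5; python3 ck.py s16 200
```

```text
t 17.33 p [ 665.5 -263.3  206.3] yaw 84.02 z [-2.870e-02  4.000e-04 -9.996e-01] F [-0.1 -0.7 -1. ] w 12.3 q [ 0.68  0.85 -0.72  1.28  0.56  1.25  1.4 ]
75 95 26 [-22. -21. -19. -19. -19. -19. -18. -18. -17. -14.  20.  22.  22.  22.
  24.  25.  25.  25.  26.  27.  29.  29.  29.  29.  29.  30.]
95 125 61 [-26. -23. -22. -21. -19. -17.   2.  22.  23.  25.  26.  27.  28.  29.
  30.  30.  31.  32.  32.  32.  34.]
125 155 129 [-27. -23. -20. -19. -17. -14.  -2.  -1.   2.   3.   4.  26.  28.  30.
  31.  33.  36.]
170 190 73 [-19. -15. -11. -10.  -4.  -0.   6.  10.  15.  18.  20.  21.  22.  23.
  24.  25.  26.  27.  30.]
```

View pics/s16.png

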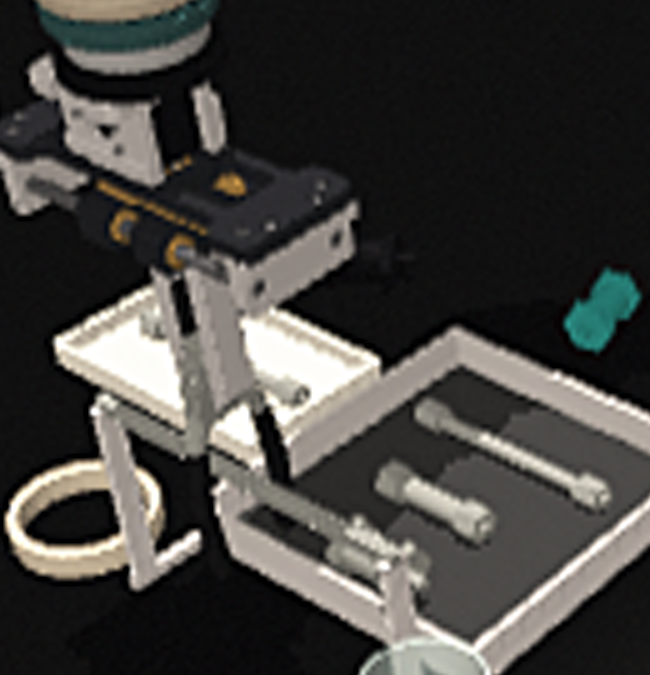

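Call:
servo_tool(plan=[1, -0.003, 0, -0.01, 0, 1, -0.001, 0, -0.012, 0, 1, 0, 0, -0.008, 0, 1, 0, 0, 0, 0])

```text
time_s: 17.72
ee_pos: [662.9, -263.7, 177.3]
orientation: [[0.105, 0.994, -0.024], [0.994, -0.105, -0.001], [-0.003, -0.023, -1.0]]
contact_force: [-0.4, 0.4, -1.6]
grip_width: 0.134
```

```bash
python3 st.py
```

```text
t 17.72 p [ 662.9 -263.7  177.3] yaw 83.97 z [-0.0235 -0.001  -0.9997] F [-0.4  0.4 -1.6] w 12.6 q [ 0.68  0.87 -0.71  1.32  0.58  1.18  1.38]
```

Call:
servo_tool(plan=[1, -0.001, 0, -0.006, 0, 1, 0, 0, -0.004, 0, 1, 0, 0, 0, 0])

```text
time_s: 17.97
ee_pos: [661.8, -263.7, 166.1]
orientation: [[0.105, 0.994, -0.024], [0.994, -0.105, -0.001], [-0.003, -0.023, -1.0]]
contact_force: [-0.0, -0.4, -1.5]
grip_width: 0.137
```

Call:
servo_tool(plan=[1, 0, 0, -0.002, 0, 1, 0, 0, 0, 0])

```text
time_s: 18.13
ee_pos: [662.0, -263.7, 164.0]
orientation: [[0.105, 0.994, -0.023], [0.994, -0.105, -0.001], [-0.003, -0.023, -1.0]]
contact_force: [-0.2, 0.5, -2.1]
grip_width: 0.139
```

Call:
servo_tool(plan=[1, 0, 0, -0.0015, 0, 1, 0, 0, 0, 0])

```text
time_s: 18.3
ee_pos: [662.3, -263.7, 162.8]
orientation: [[0.105, 0.994, -0.022], [0.994, -0.105, -0.001], [-0.003, -0.022, -1.0]]
contact_force: [-0.1, 0.2, -1.8]
grip_width: 0.134
```

Call:
servo_tool(plan=[1, 0, 0, -0.001, 0, 1, 0, 0, 0, 0])

```text
time_s: 18.47
ee_pos: [662.7, -263.7, 162.3]
orientation: [[0.105, 0.994, -0.021], [0.994, -0.105, -0.001], [-0.004, -0.021, -1.0]]
contact_force: [-0.2, -0.6, -2.1]
grip_width: 0.135
```

Call:
servo_tool(plan=[1, 0, 0, -0.001, 0, 1, 0, 0, 0, 0])

```text
time_s: 18.63
ee_pos: [663.1, -263.7, 162.2]
orientation: [[0.105, 0.994, -0.02], [0.994, -0.105, -0.002], [-0.004, -0.02, -1.0]]
contact_force: [-0.2, 0.5, -2.1]
grip_width: 0.139
```

Call:
servo_tool(plan=[1, 0, 0, -0.001, 0, 1, 0, 0, 0, 0])

```text
time_s: 18.8
ee_pos: [663.4, -263.7, 162.1]
orientation: [[0.105, 0.994, -0.02], [0.994, -0.105, -0.002], [-0.004, -0.019, -1.0]]
contact_force: [0.0, -0.1, -1.5]
grip_width: 0.136
```

```bash
python3 st.py; python3 look.py scene s17 120 250 120 255 5; python3 ck.py s17 161
```

```text
t 18.8 p [ 663.4 -263.7  162.1] yaw 83.95 z [-0.0195 -0.002  -0.9998] F [ 0.  -0.1 -1.5] w 12.8 q [ 0.68  0.88 -0.71  1.34  0.59  1.15  1.37]
36 56 39 [-26. -25. -24. -22. -21. -20. -18. -18. -17. -17.  20.  24.  24.  25.
  27.  27.  28.  29.  29.  30.]
56 86 75 [-28. -26. -24. -23. -22. -21. -19. -19. -18. -17.  22.  24.  26.  27.
  28.  29.  30.  31.  32.]
86 116 56 [-25. -22. -21. -19.  22.  23.  25.  25.  26.  27.  28.  28.  28.  29.
  30.  30.  30.  31.  32.]
131 151 68 [-19. -14.  -6.  -2.   1.   2.   7.  11.  13.  15.  18.  20.  21.  21.
  21.  22.  23.]
```

View pics/s17.png

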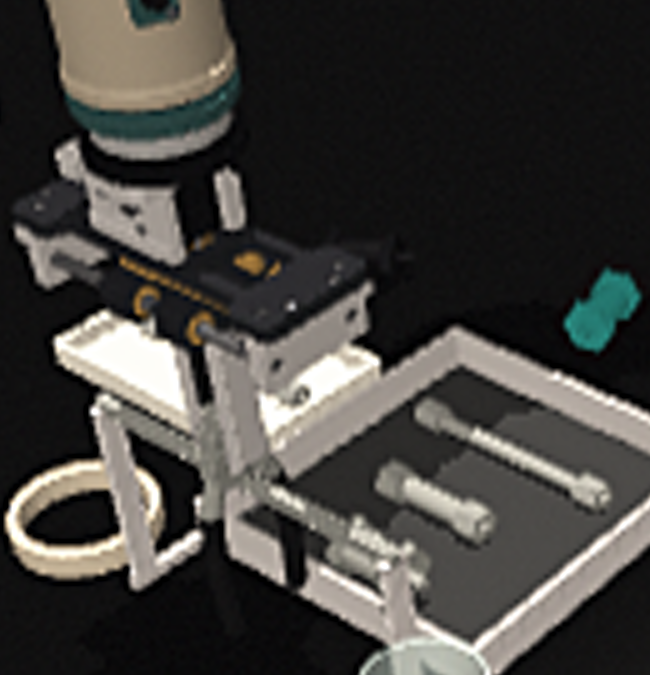

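Call:
servo_tool(plan=[0.85, 0, 0, 0, 0, 0.82, 0, 0, 0, 0, 0.78, 0, 0, 0, 0, 0.72, 0, 0, 0, 0, 0.65, 0, 0, 0, 0, 0.65, 0, 0, 0, 0])

```text
time_s: 19.35
ee_pos: [663.9, -263.7, 161.8]
orientation: [[0.105, 0.994, -0.019], [0.994, -0.105, -0.002], [-0.004, -0.018, -1.0]]
contact_force: [-0.3, 0.3, 0.8]
grip_width: 0.346
```

```bash
python3 st.py; python3 look.py scene s18 120 250 120 255 5; python3 ck.py s18 161
```

```text
t 19.35 p [ 663.9 -263.7  161.8] yaw 83.95 z [-0.0185 -0.0019 -0.9998] F [-0.3  0.3  0.8] w 32.5 q [ 0.68  0.88 -0.71  1.34  0.59  1.15  1.37]
36 56 37 [-24. -23. -22. -21. -20. -19. -18. -17. -17.  21.  23.  25.  27.  27.
  28.  29.  29.  30.  31.]
56 86 76 [-28. -26. -23. -23. -21. -20. -20. -19. -19. -18.  20.  24.  26.  28.
  29.  30.  30.  31.  32.]
86 116 54 [-25. -22. -20. -17.  23.  24.  26.  26.  27.  27.  29.  29.  30.  30.
  30.  31.  31.  32.]
131 151 51 [-2.  2.  4.  7.  8. 10. 13. 15. 16. 18. 19. 21. 21. 22. 22. 23. 25.]
```

View pics/s18.png

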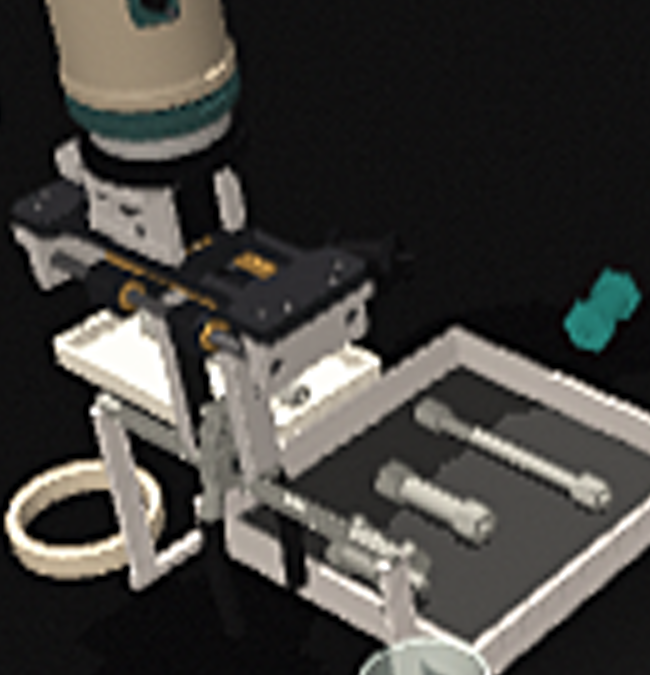

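Pliers stay upright astride the bar (head at about (215,450)). Withdrawing straight up, then clear.

Call:
servo_tool(plan=[0.65, 0, 0, 0.005, 0, 0.65, 0, 0, 0.01, 0, 0.65, 0, 0, 0.02, 0, 0.65, 0, 0, 0.03, 0, 0.6, 0, 0, 0.035, 0, 0.5, 0, 0, 0.035, 0, 0.5, 0, 0, 0.03, 0, 0.5, -0.03, -0.02, 0.005, 0, 0.5, -0.03, -0.02, 0, 0, 0.5, -0.03, -0.025, 0, 0, 0.5, -0.03, -0.02, 0, 0, 0.5, 0, 0, 0, 0])

```text
time_s: 20.4
ee_pos: [540.6, -344.7, 349.7]
orientation: [[0.095, 0.995, -0.01], [0.995, -0.095, -0.002], [-0.003, -0.01, -1.0]]
contact_force: [0.4, -1.3, -1.1]
grip_width: 0.501
```

```bash
python3 st.py; python3 look.py scene s19 100 250 150 260 5;python3 look.py top t19 0 560 0 420 1;python3 look.py scene s20 0 560 0 420 1; python3 ck.py s19 161
```

```text
t 20.4 p [ 540.6 -344.7  349.7] yaw 84.53 z [-0.0105 -0.0022 -0.9999] F [ 0.4 -1.3 -1.1] w 47.1 q [ 0.95  0.62 -0.81  1.34  0.45  1.38  1.63]
36 56 35 [-24. -22. -21. -20. -19. -19. -17. -17. -17.  22.  23.  24.  26.  27.
  28.  29.  30.  31.]
56 86 74 [-28. -25. -23. -22. -21. -21. -19. -19. -18. -17.  23.  25.  27.  29.
  30.  30.  31.  31.  33.]
86 116 59 [-25. -22. -21. -18. -18.  23.  24.  25.  26.  27.  28.  29.  29.  30.
  30.  30.  31.  31.  33.  33.]
131 151 93 [-19. -14. -11.  -8.  -6.  -3.  -1.   2.   3.   4.   8.  10.  13.  16.
  19.  20.  21.  22.  25.]
```

View pics/s19.png

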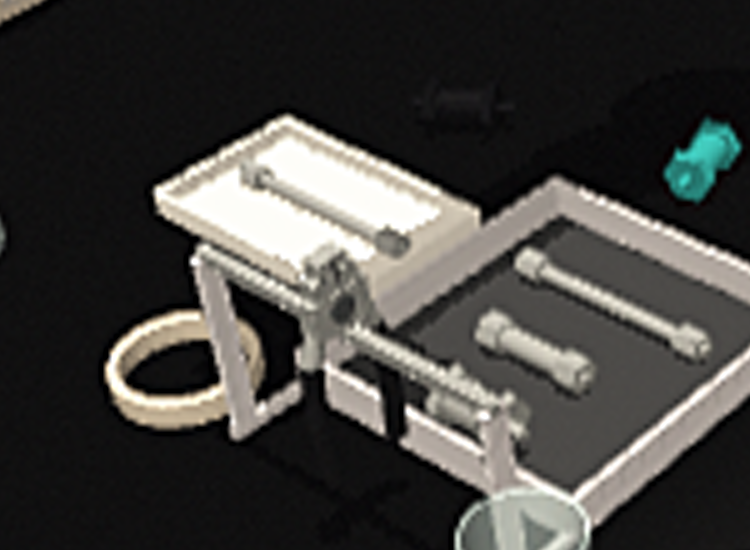

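View pics/t19.png

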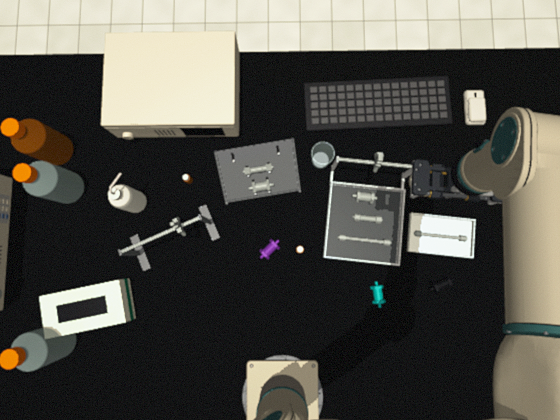

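View pics/s20.png

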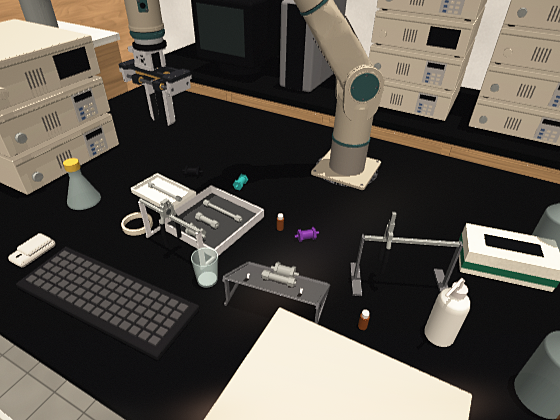

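```bash
python3 - <<'E'
from r import *
c=load("s19.npz");P=cloud(c).reshape(-1,3)
k=(abs(P[:,0]-660)<30)&(abs(P[:,1]+264)<30)&(P[:,2]>140)&(P[:,2]<260);print("head top",np.percentile(P[k,2],98).round(1),"exp 183")
q=P[(P[:,2]>11)&(P[:,2]<24)&(abs(P[:,0]-455)<20)&(abs(P[:,1]+247)<85)];print("column nut top",np.percentile(q[:,2],98).round(1),"exp 20",len(q), np.median(q,0).round(1))
from cell import manip
print(manip.close_job())
E
```

```text
head top 182.9 exp 183
column nut top 21.0 exp 20 139 [ 454.3 -241.3   15.1]
the job is handed in; nothing more can be done
None
```

The column-change kit is complete and the job is handed in, at about 20.4 s of the 72 s allowed.

- **Column:** The tray already held a guard-column holder and an in-line filter, and the worn part in the pan was a column. So I took only the fresh column from the rack's top row and laid it flat on the free part of the tray floor. The last depth check put its nut tops at 21 mm (20 mm expected lying flat), within the camera's 2 mm accuracy.
- **Pliers:** I then hung the cutting pliers near the middle of the kit rail. They are head up with one handle on each side of the bar. The head top measured 182.9 mm, against 183 mm expected when seated on the bar.
- **Everything else:** In the final pictures the long-nose pliers, worn column, other rack parts and bystanders look unmoved. The arm was clear of everything.

**Disagreements:**
- The two cameras differed by up to 4 mm on the stand and the pliers, so I used the average.
- The tool tilted by up to about 2.6° during the moves.
- The force reading hardly changed on touchdown, so I judged contact from the height stalling where expected. I released only after that.

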